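Load the bottle carrier and lock its retaining bar

TASK

Make the bottle carrier ready for transport: lift the retaining bar straight up out of its two U brackets, keeping it level, and lay it upright in the long shallow white tray. Then stand every small amber bottle from the bench upright in a cell of the carrier, one to a cell, put the bar back down fully home in both brackets, and only then push the locking pin from the robot's side through both eyes of the left bracket, above the bar, until its handle is up against the bracket. Let go of everything, and leave the beaker and the white jar where they are.

Things in the scene. Friction and masses are not known exactly. Their poses are not given: they have to be found in the camera images.
- carrier: fixed aluminium bottle carrier, base 72 (its x) x 350 (its y) mm; origin under its centre on the bench, z up, x horizontal away from the robot, y along the row to the robot's left; turned up to 0.2 rad. Four cells in a row, 60 mm apart along y, and at each end a post, 38 mm wide in x, with a dark steel U bracket on top
- saddle_left (a point): middle of the saddle (where the bar rests) of the left U bracket, 96 mm above the bench, 160 mm from the carrier's middle; axes of the carrier. Bracket open at the top: two upright cheeks, each 5 mm thick and 30 mm long in y, from the saddle up to 134 mm above the bench, 28 mm apart in x, outer faces 19 mm either side of the middle
- saddle_right (a point): the same for the right U bracket (no eyes), at -160 mm
- cell0 (a point): centre of the floor of cell 0 (of 0 to 3, from right to left), 6 mm above the bench; axes of the carrier; cell 56 mm wide in y, 60 in x, walls up to 36 mm above the bench
- cell1 (a point): centre of the floor of cell 1 (of 0 to 3, from right to left), 6 mm above the bench; axes of the carrier; cell 56 mm wide in y, 60 in x, walls up to 36 mm above the bench
- cell2 (a point): centre of the floor of cell 2 (of 0 to 3, from right to left), 6 mm above the bench; axes of the carrier; cell 56 mm wide in y, 60 in x, walls up to 36 mm above the bench
- cell3 (a point): centre of the floor of cell 3 (of 0 to 3, from right to left), 6 mm above the bench; axes of the carrier; cell 56 mm wide in y, 60 in x, walls up to 36 mm above the bench
- eye (a point): the left bracket alone has eyes: a 12 mm square hole through each cheek, 38 mm apart over the outer faces. This is the centre of the line through both, midway between the cheeks, 120 mm above the bench; the pin runs along its x axis (axes of the carrier)
- bar_grip (a point): centre of the black grip block (16 wide in x, 60 long in y, 34 high) on the middle of the retaining bar, 31 mm above the bar's underside. Bar: loose steel flat 350 mm long (y), 22 wide (x), 14 high, about 0.25 kg. It starts in both brackets with 3 mm play each side; seated, its underside is 96 mm above the bench, 6 mm above the caps. Put it back centred to about 1 cm, either way round
- bar_end_a (a point): underside of the bar at its +y end, 175 mm from its middle
- bar_end_b (a point): underside of the bar at its -y end
- tray: fixed long shallow white tray on the left, outer 390 (its x) x 92 (its y) mm, walls 5 thick and 18 high, floor 5 mm thick; origin under its centre on the bench. The bar fits in lengthwise, block up
- bottle1_center (a point): centre of a loose squat amber bottle, half-way up (42 mm above its foot): body 50 mm in diameter and 42 high, neck, black cap 30 mm in diameter from 62 to 84 mm above the foot, z up, about 0.14 kg; None when absent from this run or held
- bottle2_center (a point): centre of a loose squat amber bottle, half-way up (42 mm above its foot): body 50 mm in diameter and 42 high, neck, black cap 30 mm in diameter from 62 to 84 mm above the foot, z up, about 0.14 kg; None when absent from this run or held
- bottle3_center (a point): centre of a loose squat amber bottle, half-way up (42 mm above its foot): body 50 mm in diameter and 42 high, neck, black cap 30 mm in diameter from 62 to 84 mm above the foot, z up, about 0.14 kg; None when absent from this run or held
- bottle4_center (a point): centre of a loose squat amber bottle, half-way up (42 mm above its foot): body 50 mm in diameter and 42 high, neck, black cap 30 mm in diameter from 62 to 84 mm above the foot, z up, about 0.14 kg; None when absent from this run or held
- pin_grip (a point): centre of the grey block handle of the locking pin: 44 long (its x), 16 wide (y), 34 high (z), lying on the bench, so 17 mm above it; x points along the rod to its tip. Rod 6 mm in diameter with a round nose, at the block's mid-height, sticks out 50 mm from the front face. About 0.07 kg
- pin_tip (a point): tip of the pin's rod, 72 mm from the handle's centre along its x
- beaker_center (a point): centre of a loose glass beaker, 48 mm in diameter, 63 high, standing among the bottles; leave it alone
- jar_center (a point): centre of a loose white plastic jar, 54 mm in diameter, 56 high, standing among the bottles; leave it alone

How it is judged:
On the way, in this order (a step that is already met when the one before it is completed fails the run):
1. the bar is lifted level out of both brackets, both ends clear (z of each of bar_end_a, bar_end_b in the frame of carrier above 0.135 m and angle between bar_grip's own z axis and vertical below 0.15 rad), for 0.1 s.
2. the bar lies upright in the long tray, let go (x of bar_grip in the frame of tray between -0.03 and 0.03 m and y of bar_grip in the frame of tray between -0.035 and 0.035 m and z of each of bar_end_a, bar_end_b in the frame of tray below 0.012 m and angle between bar_grip's own z axis and vertical below 0.1 rad and contact force between bar and the fingers below 0.1 N and linear speed of bar below 0.03 m/s), for 0.2 s.
3. every bottle stands in a cell of the carrier, let go ((horizontal distance between bottle1_center and cell0 below 0.013 m or horizontal distance between bottle1_center and cell1 below 0.013 m or horizontal distance between bottle1_center and cell2 below 0.013 m or horizontal distance between bottle1_center and cell3 below 0.013 m) and z of each of bottle1_center, bottle2_center, bottle3_center, bottle4_center in the frame of carrier below 0.055 m and angle between each of bottle1_center, bottle2_center, bottle3_center, bottle4_center's own z axis and vertical below 0.12 rad and (horizontal distance between bottle2_center and cell0 below 0.013 m or horizontal distance between bottle2_center and cell1 below 0.013 m or horizontal distance between bottle2_center and cell2 below 0.013 m or horizontal distance between bottle2_center and cell3 below 0.013 m) and (horizontal distance between bottle3_center and cell0 below 0.013 m or horizontal distance between bottle3_center and cell1 below 0.013 m or horizontal distance between bottle3_center and cell2 below 0.013 m or horizontal distance between bottle3_center and cell3 below 0.013 m) and (horizontal distance between bottle4_center and cell0 below 0.013 m or horizontal distance between bottle4_center and cell1 below 0.013 m or horizontal distance between bottle4_center and cell2 below 0.013 m or horizontal distance between bottle4_center and cell3 below 0.013 m) and contact force between each of bottle1, bottle2, bottle3, bottle4 and the fingers below 0.1 N), for 0.2 s.
4. the bar is back fully home in both brackets, let go (x of bar_grip in the frame of carrier between -0.006 and 0.006 m and y of bar_grip in the frame of carrier between -0.016 and 0.016 m and z of bar_end_a in the frame of carrier between 0.091 and 0.1 m and z of bar_end_b in the frame of carrier between 0.091 and 0.1 m and angle between the y axis of bar_grip and the y axis of carrier, either way round below 0.06 rad and angle between bar_grip's own z axis and vertical below 0.1 rad and (horizontal distance between bottle1_center and cell0 below 0.013 m or horizontal distance between bottle1_center and cell1 below 0.013 m or horizontal distance between bottle1_center and cell2 below 0.013 m or horizontal distance between bottle1_center and cell3 below 0.013 m) and z of each of bottle1_center, bottle2_center, bottle3_center, bottle4_center in the frame of carrier below 0.055 m and angle between each of bottle1_center, bottle2_center, bottle3_center, bottle4_center's own z axis and vertical below 0.12 rad and (horizontal distance between bottle2_center and cell0 below 0.013 m or horizontal distance between bottle2_center and cell1 below 0.013 m or horizontal distance between bottle2_center and cell2 below 0.013 m or horizontal distance between bottle2_center and cell3 below 0.013 m) and (horizontal distance between bottle3_center and cell0 below 0.013 m or horizontal distance between bottle3_center and cell1 below 0.013 m or horizontal distance between bottle3_center and cell2 below 0.013 m or horizontal distance between bottle3_center and cell3 below 0.013 m) and (horizontal distance between bottle4_center and cell0 below 0.013 m or horizontal distance between bottle4_center and cell1 below 0.013 m or horizontal distance between bottle4_center and cell2 below 0.013 m or horizontal distance between bottle4_center and cell3 below 0.013 m) and contact force between bar and the fingers below 0.1 N), for 0.2 s.
5. the pin is through both eyes of the left bracket (x of pin_tip in the frame of carrier above 0.021 m and y of pin_tip in the frame of carrier between 0.151 and 0.169 m and z of pin_tip in the frame of carrier between 0.11 and 0.13 m and angle between the x axis of pin_grip and the x axis of carrier, either way round below 0.25 rad and x of bar_grip in the frame of carrier between -0.006 and 0.006 m and y of bar_grip in the frame of carrier between -0.016 and 0.016 m and z of bar_end_a in the frame of carrier between 0.091 and 0.1 m and z of bar_end_b in the frame of carrier between 0.091 and 0.1 m and angle between the y axis of bar_grip and the y axis of carrier, either way round below 0.06 rad and angle between bar_grip's own z axis and vertical below 0.1 rad), for 0.2 s.
At the end, for the whole second after the job is handed in: every bottle present stands upright in a cell (within 13 mm of its centre), the bar rests on both saddles (within 4 mm in height, centred to 6 mm across and 16 mm along), the pin's tip is past the far cheek with its handle within 10 mm of the near cheek, all let go and at rest (all of step 3 and all of step 5 and contact force between each of bar, pin and the fingers below 0.1 N and linear speed of each of bar, pin, bottle1, bottle2, bottle3, bottle4 below 0.02 m/s); the robot touches nothing.
It fails at once if the bar is tilted by more than 0.35 rad (about 20 degrees) (angle between bar_grip's own z axis and vertical above 0.35 rad).
It fails at once if the beaker or the jar is pushed more than 4 cm from its place (distance of any of beaker_center, jar_center from where it was at the start of the episode above 0.04 m).
Of bottle1, bottle2, bottle3, bottle4 only 2 to 4 are there at a start; the rules pass over those that are not, and their reading is None.
At some moment in a run one of pin, bottle1, bottle2, bottle3, bottle4 may be knocked a few centimetres aside while the robot is not near it.
It also fails if it takes over 210 s, if anything falls off the work surface, if the arm or the gripper's body presses on something with over 40 N, if the wrist force passes 120 N, or if a joint passes its speed limit or range.

ROBOT

A 6-joint arm with a two-finger parallel gripper is mounted at the origin on the work surface. World frame = base frame: x ahead of the robot, y to its left, z up, the work surface at z = 0. Lengths are in m, angles in rad, forces in N, time in s.
With the tool pointing down it reaches from about 0.35 to 0.975 m from the base axis. Payload 4.9 kg.
Tool frame: the origin (TCP) lies at the very end of the fingers, on their centre line; the grasp point (between the pads) lies 19 mm behind it (manip.grasp_offset is the distance from the TCP to the grasp point, in m); z points along the fingers, y is the line along which they close (so a half turn about z gives the same grasp; the last joint's range is limited). The gripper opens to 85 mm and grips with 20 to 120 N. Pads are 22 mm wide; open, the fingers measure 114 mm over their backs; the gripper's body (76 mm by 85 mm) begins 54 mm behind the grasp point. The pads swing forward as they close: fully open they stand 13 mm farther back than shut.
Start: joints at [1.202, 0.053, 1.613, -0, 1.476, -0.119], TCP at [0.154, 0.606, 0.231] pointing down, gripper open.
Joint ranges: [-3.01, 3.01], [-1.01, 2.22], [0.06, 2.58], [-1.02, 4.17], [0.09, 2.62], [-3.14, 3.14]. Speed limits (rad/s): [2.57, 2.57, 3.14, 3.14, 3.14, 3.14].

INTERFACE

Orientations are given as a unit quaternion [w, x, y, z].
In Python, from plant import manip, eyes, job_done, models gives the robot as it stands.
- The arm moves only by the tool servo_tool, never from a script. Its argument "motion" is one flat list of numbers, 5 for each row, row after row: the opening, from -1 (shut) to 1 (fully open), then the shift along the tool's x, y, z normalised to -1 to 1, where 1 is 120 mm, then the turn about the tool's z normalised to -1 to 1, where 1 is 45 degrees. A call has 1 to 5 rows; each row is the pose to reach, as a shift and turn from the pose commanded when the call began, along the tool's axes at that moment; what a row does not reach only later rows make up. A row lasts 1/8 s, in which the tool goes at most 62.5 mm and 10.7 degrees, less where a joint would pass 70% of its speed; a pose out of reach is approached as far as the arm can. A call with a number of a shift or a turn outside -1 to 1 is refused whole. A call with a gripper value outside its range is refused whole. The fingers move at their own pace and stop on an object; the grip force is fixed at half the most. Time passes only in rows, so rows that repeat a pose let the fingers close. It gives the time, the measured TCP pose, the force, the opening and the grip force at its end, in the units of the state.
- manip.state(): the state, without advancing time (a new reading comes with each control period).
- eyes.grab_frame(name): name is "side" or "top"; returns (picture, depth): 400x640x3 uint8, red, green, blue; 400x640 float32, m along the optical axis (not along the pixel's ray), 0 where there is no reading.
- eyes.camera_params(name): a dict with "fov_y" (degrees; the focal length in pixels is half the picture's height over the tangent of half this angle, whatever the lens; pixels are square), "cx", "cy" (the principal point, pixels), "pose" (4x4, takes a point from camera to world coordinates). Camera axes: x right, y up, looking along -z (the intrinsics and any distortion apply to the point x, -y, -z); pixel columns grow to the right and rows downward; lengths in m; the calibration is good to about 2 mm. A picture is of the moment at which its call begins. camera_params takes no time and is no camera call.
- job_done(): hands the job in; it is judged then, once.
Trained networks look in the newest picture that a camera, given by its name, has taken for a name from the list of things; names that differ only in an ending like _2 or _b are one class to them, and where a whole thing is asked for, a point or a joint stands for the part that bears it (a point fixed in the world has none). Each returns a list of dicts, best first, with "p" (0 to 1); they miss things now and then, are a little off and sometimes report something else, mostly with a low value. They report only what shows in the picture. A call takes as long as a camera call.
- models.regions_of(camera, label): "mask" (400x640 bool, what is visible of it) and "pixel" ([column, row] in pixels, amid what is visible of it).
The state is a dict: "time": time; "joint_pos": joint angles; "joint_vel": joint speeds; "joint_efforts": joint torques, N m; "tool_pos": TCP position; "tool_rot": TCP orientation; "contact_force": force on the tool from outside, world axes, zero at the start; "ft_torque": the same for the moment, N m; "gripper_width": opening from 0.0 (shut) to 1.0 (fully open); "grasp_force": force on a finger pad.
Only numpy, scipy, OpenCV 4.12 (cv2) and the standard library are available. Lean on these libraries where they do the work, as an engineer would, in place of code of your own. Each camera call takes 0.05 s, during which the arm holds its last target. There are 200 camera calls.

## Working session

There is one attempt and no reset: what is moved stays moved. The work goes in short steps, Python scripts to look and compute and a tool call to move; the robot and the scene stay as the last step left them, time stands still between calls to the robot, and variables do not carry over. Pictures are saved under pics/ and viewed, at most 14 in all, crops included, and the job is handed in when it is done.

Besides the shell and the picture viewer there is one more tool, called after ">>>" as name(argument=value, ...) on one line, values as JSON. servo_tool: Moves the arm, as the interface text tells. Its arguments: {"type":"object","properties":{"motion":{"type":"array","items":{"type":"number","minimum":-1,"maximum":1}}},"required":["motion"]}

```bash
ls; mkdir -p pics; python3 - <<'E'
from plant import manip, eyes, models
import cv2
print(manip.state(), manip.grasp_offset)
for n in("top","side"):
    p,d=eyes.grab_frame(n); cv2.imwrite(f"pics/{n}0.png",p[:,:,::-1]); print(n,eyes.camera_params(n))
E
```

```text
pics
{'time': 0.0, 'joint_pos': array([ 1.20197494e+00,  5.33741877e-02,  1.61430719e+00, -1.54892626e-05,
        1.47598929e+00, -1.18978744e-01]), 'joint_vel': array([-0.00037101,  0.00113114, -0.00043826,  0.00020739,  0.00015853,
       -0.00141031]), 'joint_efforts': array([-2.35496473e-04, -3.93695605e+01, -3.70167160e+01, -2.11681827e-04,
        6.94980263e-03, -9.62461087e-06]), 'tool_pos': array([0.15429567, 0.60500846, 0.23004439]), 'tool_rot': array([-2.43428235e-04,  1.24595865e-01,  9.92207030e-01, -1.01011895e-03]), 'contact_force': array([-0.07675585, -0.79512206, -0.05534804]), 'ft_torque': array([-0.03815368,  0.01107316, -0.01159594]), 'grasp_force': 0.0, 'gripper_width': 0.9985917196043386} 0.0187
top {'fov_y': 51.30074567374547, 'cx': 317.8048430274843, 'cy': 196.3825068056595, 'pose': array([[ 2.70878539e-02,  9.92048861e-01, -1.22903646e-01,
         3.62082921e-01],
       [-9.99439743e-01,  2.92949914e-02,  1.61865429e-02,
        -1.18347862e-04],
       [ 1.96583027e-02,  1.22396330e-01,  9.92286597e-01,
         1.21224043e+00],
       [ 0.00000000e+00,  0.00000000e+00,  0.00000000e+00,
         1.00000000e+00]])}
side {'fov_y': 45.94732096205953, 'cx': 318.4341551856742, 'cy': 197.63970203341916, 'pose': array([[ 0.99621912,  0.06043246, -0.06241293,  0.47067937],
       [-0.08686231,  0.68007877, -0.72797514, -0.73932928],
       [-0.00154762,  0.73064409,  0.68275678,  0.7813975 ],
       [ 0.        ,  0.        ,  0.        ,  1.        ]])}
```

View pics/top0.png

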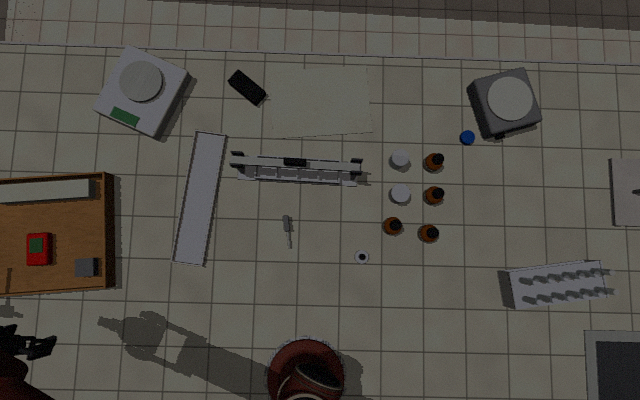

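View pics/side0.png

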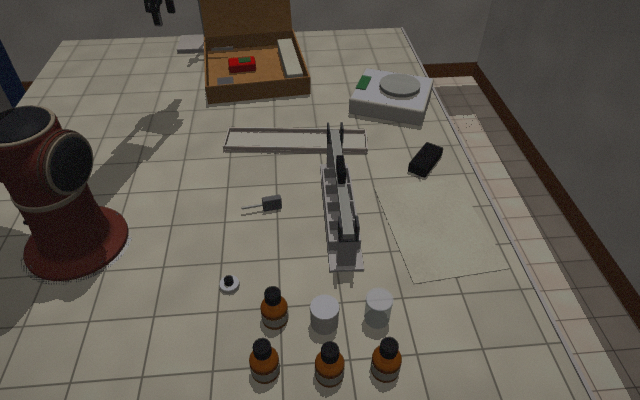

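Top view: the carrier with the bar is at (295,170), the tray at (200,198), and the pin at (287,222) with its rod pointing toward the robot. There are four amber bottles, at (434,160), (434,194), (392,225) and (429,233), with the beaker and jar at (400,160) and (400,194). The side view agrees.

```bash
cat > h.py <<'E'
import numpy as np, cv2
from plant import manip, eyes, models
def cloud(n,d):
    c=eyes.camera_params(n); f=200/np.tan(np.radians(c["fov_y"]/2))
    v,u=np.mgrid[0:400,0:640].astype(float)
    P=np.stack([(u-c["cx"])/f*d,-(v-c["cy"])/f*d,-d],-1)
    T=np.array(c["pose"]); W=P@T[:3,:3].T+T[:3,3]; W[d<=0]=np.nan
    return W
def look(n):
    p,d=eyes.grab_frame(n); return p,d,cloud(n,d)
def pose():
    s=manip.state(); w,x,y,z=s["tool_rot"]
    from scipy.spatial.transform import Rotation as R
    return np.array(s["tool_pos"]),R.from_quat([x,y,z,w]).as_matrix()
def goal(xyz,yaw=None):
    """normalised shift+turn to reach world TCP xyz with tool y axis at angle yaw (mod pi unless full) """
    p,R=pose(); s=R.T@(np.array(xyz)-p)/.12
    cy=np.arctan2(R[1,1],R[0,1]); t=None
    if yaw is not None:
        dw=(yaw-cy+np.pi/2)%np.pi-np.pi/2
        t=-dw/(np.pi/4)   # tool z down
    return np.round(s,3),t,round(float(cy),4)
E
python3 - <<'E'
from h import *
names=["carrier","bar_grip","tray","bottle1_center","pin_grip","pin_tip","beaker_center","jar_center"]
out={}
for n in("top","side"):
    p,d,W=look(n)
    z=W[...,2]; 
    print(n,"bench z",np.round([np.nanmedian(z[a:b,c:e]) for a,b,c,e in ([260,300,200,350],[100,130,250,300],[240,300,420,500])],4))
    for l in names:
        for r in models.regions_of(n,l)[:6]:
            m=r["mask"]; q=W[m]; q=q[~np.isnan(q[:,0])]
            if len(q)<3: print(l,r["p"],"few");continue
            top=q[q[:,2]>np.percentile(q[:,2],95)-.006]
            print(l,round(r["p"],2),np.round(r["pixel"]),m.sum(),"med",np.round(np.median(q,0),4),"top",np.round(np.median(top,0),4),len(top))
            out[f"{n}_{l}_{len(out)}"]=m
    out[n]=W; 
np.savez("s0.npz",**out)
E
```

```text
top bench z [ 0.0002  0.0015 -0.0002]
carrier 0.9 [293. 173.] 2113 med [0.5726 0.0483 0.0081] top [0.5946 0.1886 0.1319] 135
bar_grip 0.6 [299. 163.] 1193 med [0.5853 0.0419 0.1103] top [0.586  0.0447 0.1439] 143
tray 0.81 [195. 200.] 4519 med [0.493  0.3269 0.0059] top [0.4905 0.3193 0.0175] 643
bottle1_center 0.86 [435. 162.] 342 med [ 0.6122 -0.3418  0.0495] top [ 0.6191 -0.3495  0.0835] 90
pin_grip 0.48 [294. 174.] 1994 med [0.5724 0.0446 0.0079] top [0.595  0.1883 0.1325] 118
pin_tip 0.59 [286. 226.] 123 med [0.4226 0.0678 0.0322] top [0.4296 0.0703 0.0347] 69
beaker_center 0.9 [396. 159.] 330 med [ 0.6187 -0.2441  0.0619] top [ 0.623  -0.2471  0.0633] 222
jar_center 0.58 [398. 195.] 280 med [ 0.5187 -0.2465  0.0555] top [ 0.5208 -0.249   0.056 ] 219
jar_center 0.31 [295. 172.] 2042 med [0.5725 0.0487 0.008 ] top [0.5957 0.1879 0.1326] 121
side bench z [0.0018 0.0018 0.0028]
carrier 0.91 [335. 224.] 2786 med [ 0.5735 -0.0257  0.0249] top [ 0.595  -0.1127  0.134 ] 167
bar_grip 0.7 [343. 185.] 1151 med [0.5834 0.0052 0.1118] top [0.5849 0.0377 0.1455] 133
tray 0.81 [287. 140.] 3166 med [0.479  0.3255 0.0077] top [0.48   0.2989 0.0178] 714
bottle1_center 0.73 [387. 360.] 1117 med [ 0.6137 -0.366   0.0505] top [ 0.6176 -0.3557  0.0853] 263
pin_grip 0.57 [270. 202.] 282 med [0.428  0.0606 0.0257] top [0.4294 0.0642 0.0356] 102
pin_grip 0.37 [335. 228.] 2558 med [ 0.5731 -0.0373  0.0234] top [ 0.5949 -0.1232  0.1266] 154
pin_tip 0.71 [333. 227.] 2859 med [ 0.5735 -0.0367  0.0242] top [ 0.5946 -0.1185  0.1309] 179
pin_tip 0.69 [271. 203.] 303 med [0.427  0.0599 0.0232] top [0.4306 0.0637 0.0356] 98
beaker_center 0.77 [376. 309.] 956 med [ 0.6202 -0.2637  0.0627] top [ 0.623  -0.2528  0.0645] 524
jar_center 0.59 [328. 311.] 975 med [ 0.5214 -0.2673  0.0561] top [ 0.5215 -0.2568  0.0573] 595
```

```bash
cat >> h.py <<'E'
def sel(W,x0,x1,y0,y1,z0,z1):
    q=W.reshape(-1,3); q=q[~np.isnan(q[:,0])]
    return q[(q[:,0]>x0)&(q[:,0]<x1)&(q[:,1]>y0)&(q[:,1]<y1)&(q[:,2]>z0)&(q[:,2]<z1)]
def rect(q):
    (c,wh,a)=cv2.minAreaRect(q[:,:2].astype(np.float32)*1000)
    b=cv2.boxPoints((c,wh,a)); e=[b[1]-b[0],b[2]-b[1]]; L=max(e,key=np.linalg.norm)
    ang=np.arctan2(L[1],L[0]); ang=ang%np.pi
    return np.round(np.array(c)/1000,4),np.round(sorted(wh),1),round(float(ang),4),len(q)
E
python3 - <<'E'
from h import *
S=np.load("s0.npz")
from scipy.cluster.hierarchy import fcluster,linkage
for n in("top","side"):
    W=S[n]; print(n)
    q=sel(W,.35,.75,-.5,-.15,.072,.1)
    k=fcluster(linkage(q[:,:2],'single'),.015,'distance')
    for i in set(k):
        c=q[k==i]; print(" cap",np.round(np.median(c,0),4),(c[:,:2].max(0)+c[:,:2].min(0))/2,len(c))
    print(" grip",rect(sel(W,.5,.65,-.03,.12,.135,.155)))
    for y0,y1 in((.15,.25),(-.16,-.05)): print(" bracket",rect(sel(W,.5,.68,y0,y1,.118,.14)))
    b=sel(W,.5,.68,-.1,.19,.104,.115); print(" bar",rect(b))
    m=cv2.fitLine(b[:,:2].astype(np.float32),cv2.DIST_HUBER,0,.01,.01).ravel(); print(m)
    print(" base",rect(sel(W,.45,.68,-.18,.25,.004,.05)))
    print(" cells",rect(sel(W,.45,.68,-.18,.25,.028,.042)))
    print(" tray",rect(sel(W,.2,.75,.22,.42,.010,.03)))
    print(" pin",rect(sel(W,.35,.5,.0,.12,.026,.045)), rect(sel(W,.3,.5,.0,.12,.012,.045)))
    r=sel(W,.3,.41,.03,.1,.01,.025); print(" rod",len(r),np.round(np.median(r,0),4) if len(r) else "")
E
```

```text
top
 cap [ 0.7478 -0.4966  0.0738] [ 0.7477561  -0.49660573] 2
 cap [ 0.5211 -0.3486  0.0834] [ 0.52138541 -0.34943479] 99
 cap [ 0.6191 -0.3494  0.0833] [ 0.61938495 -0.3497178 ] 99
 cap [ 0.4301 -0.2304  0.0833] [ 0.4300604  -0.23054369] 99
 cap [ 0.4134 -0.3328  0.0838] [ 0.4136591  -0.33348958] 104
 grip (array([0.5858, 0.0471]), array([16.8, 57.5]), 1.6056, 148)
 bracket (array([0.5914, 0.2021]), array([29.6, 38.8]), 3.1017, 75)
 bracket (array([ 0.5814, -0.1166]), array([29.4, 39.9]), 3.1, 74)
 bar (array([0.5899, 0.0446]), array([ 36., 289.]), 1.5673, 750)
[0.029864   0.999554   0.58562434 0.04571833]
 base (array([0.5649, 0.0346]), array([228.9, 428.9]), 1.5706, 2082)
 cells (array([0.5762, 0.0489]), array([194.7, 272.9]), 2.1113, 408)
 tray (array([0.5284, 0.3267]), array([158.4, 453.5]), 0.065, 844)
 pin (array([0.4305, 0.0701]), array([16. , 43.2]), 0.1703, 90) (array([0.4058, 0.0659]), array([16. , 93.3]), 0.1703, 129)
 rod 37 [0.3851 0.0622 0.0192]
side
 cap [ 0.5208 -0.3574  0.0849] [ 0.52103627 -0.35417386] 310
 cap [ 0.6172 -0.3574  0.0851] [ 0.61791498 -0.35511868] 310
 cap [ 0.4125 -0.3417  0.085 ] [ 0.41193931 -0.33869357] 303
 cap [ 0.4307 -0.2395  0.0846] [ 0.43052785 -0.23593104] 242
 grip (array([0.586 , 0.0419]), array([16.1, 61.5]), 1.536, 165)
 bracket (array([0.5911, 0.1983]), array([30.4, 38.2]), 3.0953, 69)
 bracket (array([ 0.5809, -0.1211]), array([32. , 38.2]), 3.1108, 121)
 bar (array([0.583 , 0.0454]), array([ 36.5, 289.7]), 1.5094, 692)
[0.02922758 0.99957275 0.5843659  0.02330149]
 base (array([0.5648, 0.0349]), array([229.5, 428.7]), 1.5721, 2627)
 cells (array([0.5348, 0.0376]), array([170.8, 329.4]), 1.542, 638)
 tray (array([0.5286, 0.3211]), array([165.7, 455.4]), 0.078, 1076)
 pin (array([0.424 , 0.0651]), array([21.2, 56.4]), 0.0805, 142) (array([0.4052, 0.0636]), array([21.2, 94.1]), 0.0805, 278)
 rod 58 [0.3841 0.0575 0.0207]
```

>>> servo_tool(motion=[1, -0.46, -0.36, 0, 0, 1, -0.92, -0.72, 0, 0, 1, -0.92, -0.72, 0, 0])

```text
time: 1.38
tool_pos: [0.2417, 0.4925, 0.2314]
tool_rot: [0.0, 0.126, 0.992, -0.0]
contact_force: [-0.1, 1.0, 0.0]
gripper_width: 1.001
grasp_force: 0.0
```

>>> servo_tool(motion=[1, -0.46, -0.36, 0, 0, 1, -0.92, -0.72, 0, 0, 1, -0.92, -0.72, 0, 0])

```text
time: 1.75
tool_pos: [0.3272, 0.3819, 0.2316]
tool_rot: [0.0, 0.126, 0.992, 0.0]
contact_force: [0.3, 0.3, -0.4]
gripper_width: 0.999
grasp_force: 0.0
```

>>> servo_tool(motion=[1, -0.46, -0.36, 0, 0, 1, -0.92, -0.72, 0, 0, 1, -0.92, -0.72, 0, 0])

```text
time: 2.12
tool_pos: [0.4127, 0.2712, 0.2315]
tool_rot: [0.0, 0.126, 0.992, 0.0]
contact_force: [0.1, 0.8, -0.3]
gripper_width: 0.999
grasp_force: 0.0
```

>>> servo_tool(motion=[1, -0.46, -0.36, 0, 0, 1, -0.92, -0.72, 0, 0, 1, -0.92, -0.72, 0, 0])

```text
time: 2.5
tool_pos: [0.4983, 0.1605, 0.2313]
tool_rot: [-0.0, 0.126, 0.992, 0.0]
contact_force: [-0.1, 0.5, -0.0]
gripper_width: 1.004
grasp_force: 0.0
```

>>> servo_tool(motion=[1, -0.46, -0.36, 0, 0.2, 1, -0.92, -0.72, 0, 0.4, 1, -0.92, -0.72, 0, 0.6, 1, -0.92, -0.72, 0, 0.8, 1, -0.92, -0.72, 0, 1])

```text
time: 3.12
tool_pos: [0.5826, 0.0524, 0.231]
tool_rot: [-0.001, 0.496, 0.868, 0.0]
contact_force: [0.7, -0.3, -0.7]
gripper_width: 1.0
grasp_force: 0.0
```

>>> servo_tool(motion=[1, 0, 0, 0, 0.2, 1, 0, 0, 0, 0.4, 1, 0, 0, 0, 0.6, 1, 0, 0, 0, 0.72, 1, 0, 0, 0, 0.72])

```text
time: 3.75
tool_pos: [0.5824, 0.0524, 0.2312]
tool_rot: [-0.0, 0.716, 0.698, 0.0]
contact_force: [-0.0, 0.5, 0.5]
gripper_width: 1.004
grasp_force: 0.0
```

```bash
python3 - <<'E'
from h import *
S=np.load("s0.npz")
for n in("top","side"):
    k=[k for k in S.files if k.startswith(n+"_tray")][0]
    W=S[n]; m=S[k]; q=W[m]; q=q[(q[:,2]>.003)&(q[:,2]<.03)]
    print(n,rect(q),np.round(np.median(q,0),4))
    t=q[q[:,2]>.014]; print("rim",rect(t))
print(pose()[0],goal([.5861,.045,.118],-.031))
# calibrate: where do the cameras see fingers
for n in("top","side"):
    p,d,W=look(n); P=pose()[0]
    q=sel(W,P[0]-.1,P[0]+.1,P[1]-.1,P[1]+.1,P[2]-.01,P[2]+.05)
    print(n,len(q),np.round(q.min(0),4) if len(q) else "",np.round(q.max(0),4) if len(q) else "")
    if n=="side": cv2.imwrite("pics/s1.png",cv2.resize(p[80:280,240:500,::-1],None,fx=3,fy=3))
    np.save(n+"1.npy",W)
E
```

```text
top (array([0.4994, 0.3272]), array([101. , 388.3]), 3.0141, 3828) [0.4929 0.3271 0.0065]
rim (array([0.4989, 0.3253]), array([ 93.6, 388. ]), 3.0281, 573)
side (array([0.4996, 0.321 ]), array([100.8, 389.1]), 3.0226, 3048) [0.4782 0.3272 0.0078]
rim (array([0.4996, 0.321 ]), array([100.8, 389.1]), 3.0226, 671)
[0.58243188 0.05244928 0.23118018] (array([-0.062,  0.033,  0.943]), np.float64(0.005704026268639858), -0.0265)
top 0  
side 204 [0.5274 0.036  0.2476] [0.6389 0.0611 0.2809]
```

View pics/s1.png

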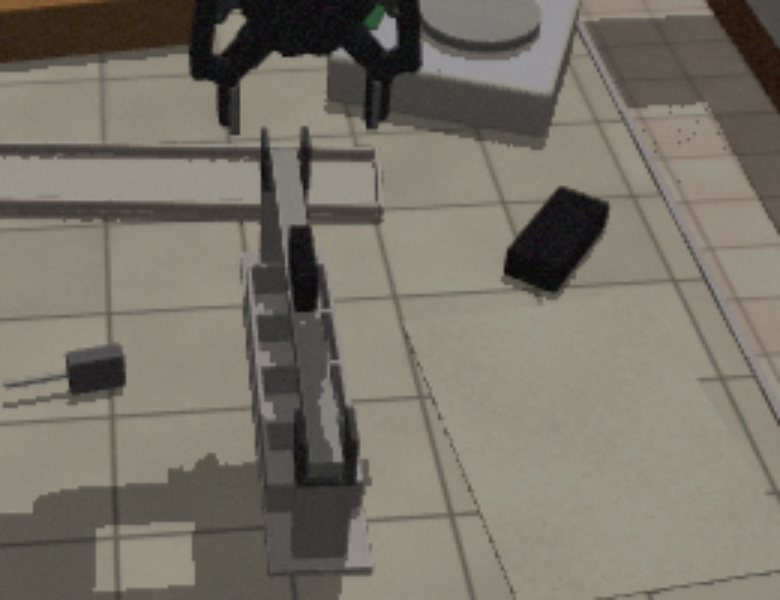

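The side crop shows the fingers at about (230,110) and (375,105), with the grip block below them at (302,268). The finger positions confirm that the top camera is accurate and the side camera reads about 4 mm low in y.

>>> servo_tool(motion=[0.2, -0.047, 0.03, 0.4, 0.006, 0, -0.047, 0.03, 0.7, 0.006, 0, -0.047, 0.03, 0.943, 0.006, 0, -0.047, 0.03, 0.943, 0.006])

```text
time: 4.35
tool_pos: [0.5837, 0.0454, 0.115]
tool_rot: [-0.002, 0.719, 0.695, -0.002]
contact_force: [1.2, -0.8, 0.8]
gripper_width: 0.5
grasp_force: 0.0
```

>>> servo_tool(motion=[-1, 0, 0, 0, 0, -1, 0, 0, 0, 0, -1, 0, 0, 0, 0, -1, 0, 0, 0, 0, -1, 0, 0, 0, 0])

```text
time: 4.97
tool_pos: [0.5873, 0.0449, 0.1203]
tool_rot: [0.001, 0.719, 0.695, 0.001]
contact_force: [-0.7, 1.2, 6.0]
gripper_width: 0.173
grasp_force: 61.5
```

>>> servo_tool(motion=[-1, 0, 0, -0.15, 0, -1, 0, 0, -0.35, 0, -1, 0, 0, -0.6, 0, -1, 0, 0, -0.9, 0, -1, 0, 0, -0.9, 0])

```text
time: 5.6
tool_pos: [0.5879, 0.0446, 0.2304]
tool_rot: [0.003, 0.719, 0.695, 0.003]
contact_force: [0.4, -0.0, -2.3]
gripper_width: 0.177
grasp_force: 60.6
```

```bash
python3 - <<'E'
from h import *
p,d,W=look("side"); cv2.imwrite("pics/s2.png",cv2.resize(p[40:280,200:500,::-1],None,fx=2.5,fy=2.5))
P,R=pose(); print(P,R.round(3))
E
```

```text
[0.58661988 0.04469408 0.22753853] [[ 0.035  0.999  0.003]
 [ 0.999 -0.035 -0.   ]
 [-0.     0.003 -1.   ]]
```

View pics/s2.png

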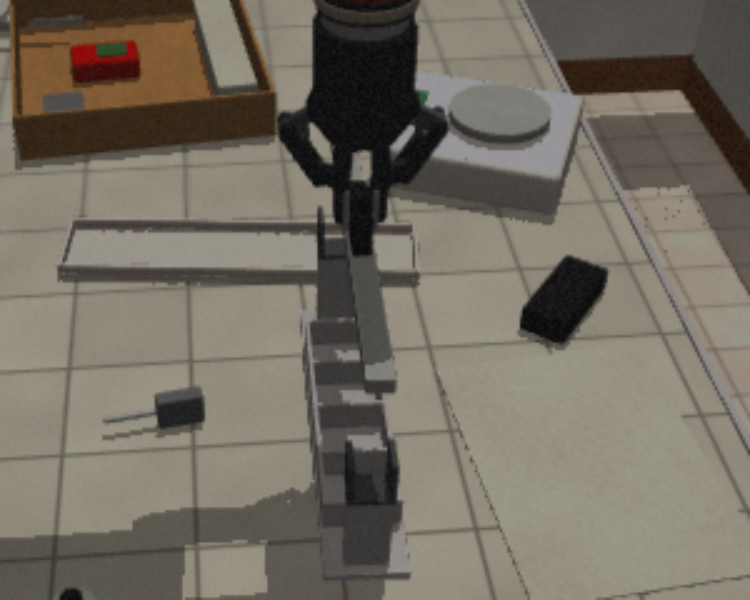

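Lifted, the bar hangs level in the gripper from (350,210) to (380,385), clear of the brackets. Next is the tray.

>>> servo_tool(motion=[-1, 0.25, -0.09, 0, 0, -1, 0.5, -0.18, 0, 0, -1, 0.77, -0.27, 0, 0])

```text
time: 6.02
tool_pos: [0.5551, 0.1388, 0.223]
tool_rot: [-0.001, 0.719, 0.695, -0.002]
contact_force: [-0.4, 0.7, -3.6]
gripper_width: 0.173
grasp_force: 60.5
```

>>> servo_tool(motion=[-1, 0.25, -0.09, 0, 0, -1, 0.5, -0.18, 0, 0, -1, 0.77, -0.27, 0, 0])

```text
time: 6.4
tool_pos: [0.5259, 0.2321, 0.223]
tool_rot: [-0.001, 0.719, 0.695, -0.002]
contact_force: [0.8, 0.2, -3.0]
gripper_width: 0.175
grasp_force: 60.5
```

>>> servo_tool(motion=[-1, 0.25, -0.09, 0, 0, -1, 0.5, -0.18, 0, 0, -1, 0.77, -0.27, 0, 0])

```text
time: 6.78
tool_pos: [0.4968, 0.3254, 0.223]
tool_rot: [-0.001, 0.719, 0.695, -0.002]
contact_force: [0.6, 0.5, -1.8]
gripper_width: 0.173
grasp_force: 60.5
```

>>> servo_tool(motion=[-1, 0, 0, 0, -0.19, -1, 0, 0, 0, -0.38, -1, 0, 0, 0, -0.57, -1, 0, 0, 0, -0.76, -1, 0, 0, 0, -0.95])

```text
time: 7.4
tool_pos: [0.4971, 0.3245, 0.2229]
tool_rot: [-0.002, 0.414, 0.91, -0.002]
contact_force: [-0.1, 1.0, -3.1]
gripper_width: 0.172
grasp_force: 60.5
```

>>> servo_tool(motion=[-1, 0, 0, 0, -0.19, -1, 0, 0, 0, -0.38, -1, 0, 0, 0, -0.57, -1, 0, 0, 0, -0.76, -1, 0, 0, 0, -0.94])

```text
time: 8.02
tool_pos: [0.4972, 0.3245, 0.2229]
tool_rot: [-0.002, 0.058, 0.998, -0.001]
contact_force: [0.8, -0.6, -2.7]
gripper_width: 0.175
grasp_force: 60.5
```

>>> servo_tool(motion=[-1, 0, 0, 0.2, 0, -1, 0, 0, 0.5, 0, -1, 0, 0, 0.8, 0, -1, 0, 0, 0.8, 0])

```text
time: 8.52
tool_pos: [0.4944, 0.3232, 0.1236]
tool_rot: [-0.005, 0.06, 0.998, -0.003]
contact_force: [0.3, -0.3, -3.0]
gripper_width: 0.171
grasp_force: 60.3
```

```bash
python3 - <<'E'
from h import *
p,d,W=look("side"); cv2.imwrite("pics/s3.png",cv2.resize(p[20:220,160:460,::-1],None,fx=2.6,fy=2.6))
print(goal([.499,.326,.03],1.452))
E
```

```text
(array([-0.025,  0.021,  0.807]), np.float64(-0.002820954726442133), 1.4498)
```

View pics/s3.png

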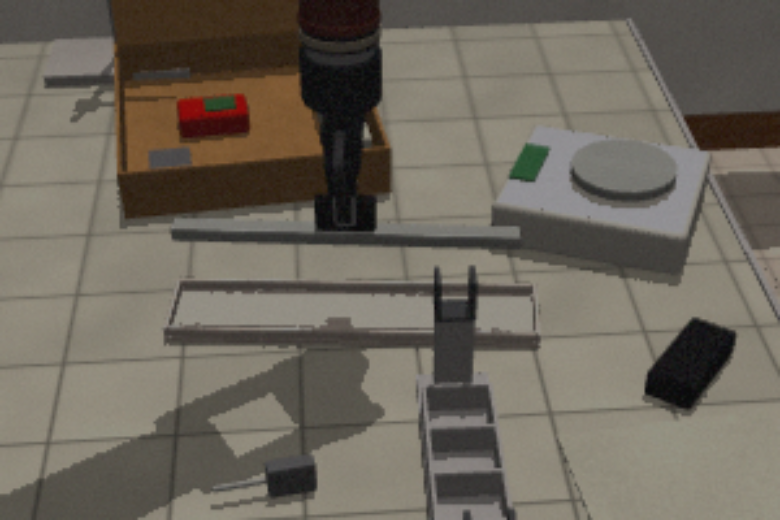

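The bar is level above the tray, spanning columns 172–520 against the tray's 165–540. Lowering it and releasing.

>>> servo_tool(motion=[-1, -0.025, 0.02, 0.3, 0, -1, -0.025, 0.02, 0.6, 0, -1, -0.025, 0.02, 0.75, 0, -1, -0.025, 0.02, 0.81, 0, -1, -0.025, 0.02, 0.81, 0])

```text
time: 9.2
tool_pos: [0.5024, 0.3275, 0.0339]
tool_rot: [0.001, 0.06, 0.998, 0.0]
contact_force: [0.4, -0.3, -1.5]
gripper_width: 0.17
grasp_force: 60.4
```

>>> servo_tool(motion=[0.2, 0, 0, 0, 0, 0.2, 0, 0, 0, 0, 0.2, 0, 0, 0, 0, 0.2, 0, 0, 0, 0])

```text
time: 9.7
tool_pos: [0.5019, 0.3273, 0.0333]
tool_rot: [0.0, 0.06, 0.998, 0.0]
contact_force: [-0.8, 0.1, 1.2]
gripper_width: 0.601
grasp_force: 0.0
```

>>> servo_tool(motion=[0.2, 0, 0, -0.3, 0, 0.2, 0, 0, -0.6, 0, 0.2, 0, 0, -1, 0, 0.2, 0, 0, -1, 0])

```text
time: 10.2
tool_pos: [0.5047, 0.3287, 0.1588]
tool_rot: [0.004, 0.06, 0.998, 0.003]
contact_force: [0.1, -0.1, -0.0]
gripper_width: 0.597
grasp_force: 0.0
```

>>> servo_tool(motion=[0.2, 0, 0, -0.4, 0, 0.2, 0, 0, -0.4, 0])

```text
time: 10.45
tool_pos: [0.5037, 0.3282, 0.205]
tool_rot: [0.003, 0.06, 0.998, 0.002]
contact_force: [0.3, 0.2, -0.4]
gripper_width: 0.6
grasp_force: 0.0
```

```bash
python3 - <<'E'
from h import *
from scipy.cluster.hierarchy import fcluster,linkage
p,d,W=look("side"); cv2.imwrite("pics/s4.png",cv2.resize(p[20:220,160:460,::-1],None,fx=2.6,fy=2.6))
p,d,W=look("top")
q=sel(W,.35,.72,-.45,-.15,.075,.09)
k=fcluster(linkage(q[:,:2],'single'),.015,'distance')
for i in set(k):
    c=q[k==i]; print(" cap",np.round(np.median(c,0),4),len(c))
print(rect(sel(W,.35,.5,0,.14,.026,.045)))
P,R=pose(); print(P,R.round(3))
E
```

```text
cap [ 0.521  -0.3487  0.0841] 97
 cap [ 0.6186 -0.3492  0.0835] 96
 cap [ 0.43   -0.2306  0.084 ] 95
 cap [ 0.4134 -0.3334  0.0843] 99
(array([0.4304, 0.0701]), array([15.9, 43.2]), 0.1637, 90)
[0.5016622  0.32716523 0.2005441 ] [[-0.993  0.121  0.   ]
 [ 0.121  0.993 -0.   ]
 [-0.    -0.    -1.   ]]
```

View pics/s4.png

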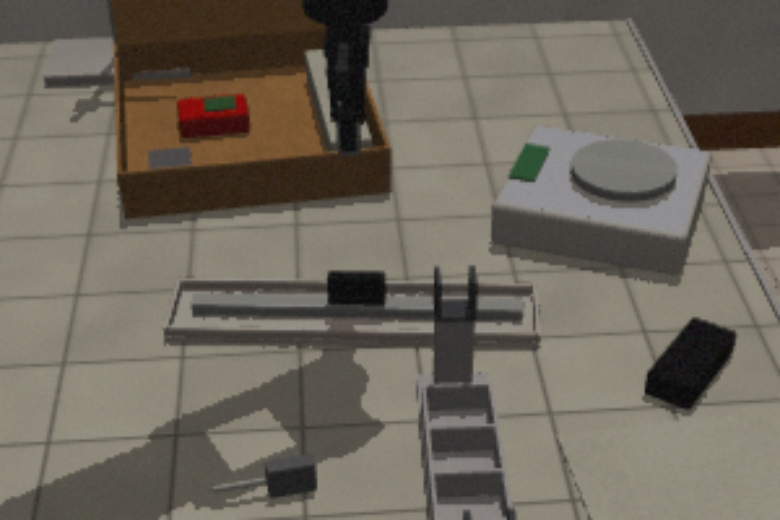

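The bar lies upright in the tray, block at (355,288) and ends at (195,310) and (520,315). The bottles haven't moved. Going for the first bottle, at (0.430,-0.2305).

>>> servo_tool(motion=[0.2, -0.03, -0.25, 0, 0.2, 0.2, -0.06, -0.5, 0, 0.4, 0.2, -0.1, -0.8, 0, 0.6, 0.2, -0.12, -0.985, 0, 0.8, 0.2, -0.12, -0.985, 0, 0.95])

```text
time: 11.18
tool_pos: [0.5006, 0.2064, 0.1983]
tool_rot: [-0.001, 0.423, 0.906, -0.001]
contact_force: [1.0, 0.7, -0.0]
gripper_width: 0.599
grasp_force: 0.0
```

>>> servo_tool(motion=[0.2, -0.2, -0.17, 0, 0.2, 0.2, -0.4, -0.34, 0, 0.4, 0.2, -0.6, -0.5, 0, 0.6, 0.2, -0.756, -0.642, 0, 0.8, 0.2, -0.756, -0.642, 0, 0.936])

```text
time: 11.8
tool_pos: [0.5005, 0.0876, 0.1984]
tool_rot: [-0.001, 0.72, 0.694, -0.002]
contact_force: [0.8, 0.7, -0.5]
gripper_width: 0.598
grasp_force: 0.0
```

>>> servo_tool(motion=[0.2, -0.45, -0.085, 0, 0, 0.2, -0.89, -0.17, 0, 0, 0.2, -0.89, -0.17, 0, 0])

```text
time: 12.18
tool_pos: [0.4764, -0.0193, 0.1986]
tool_rot: [-0.001, 0.72, 0.694, -0.001]
contact_force: [-0.6, 1.6, -0.5]
gripper_width: 0.599
grasp_force: 0.0
```

>>> servo_tool(motion=[0.2, -0.45, -0.085, 0, 0, 0.2, -0.89, -0.17, 0, 0, 0.2, -0.89, -0.17, 0, 0])

```text
time: 12.55
tool_pos: [0.4532, -0.1246, 0.1993]
tool_rot: [-0.001, 0.72, 0.694, -0.0]
contact_force: [0.1, 1.2, 0.4]
gripper_width: 0.601
grasp_force: 0.0
```

>>> servo_tool(motion=[0.2, -0.45, -0.085, 0.2, 0, 0.2, -0.89, -0.17, 0.4, 0, 0.2, -0.89, -0.17, 0.5, 0, 0.2, -0.89, -0.17, 0.5, 0])

```text
time: 13.05
tool_pos: [0.43, -0.2272, 0.1388]
tool_rot: [-0.002, 0.718, 0.696, 0.0]
contact_force: [0.6, 0.6, -0.3]
gripper_width: 0.6
grasp_force: 0.0
```

```bash
python3 - <<'E'
from h import *
print(pose()[0],goal([.430,-.2305,.058],-.031))
E
```

```text
[ 0.42999816 -0.22717376  0.13884361] (array([-0.03 ,  0.003,  0.674]), np.float64(0.0006593422355049579), -0.0305)
```

>>> servo_tool(motion=[0.2, -0.03, 0, 0.35, 0, 0.2, -0.03, 0, 0.6, 0, 0.2, -0.03, 0, 0.67, 0, 0.2, -0.03, 0, 0.67, 0])

```text
time: 13.55
tool_pos: [0.4311, -0.2319, 0.0611]
tool_rot: [0.0, 0.718, 0.697, 0.0]
contact_force: [-0.2, 0.2, -0.1]
gripper_width: 0.6
grasp_force: 0.0
```

>>> servo_tool(motion=[-1, 0, 0, 0, 0, -1, 0, 0, 0, 0, -1, 0, 0, 0, 0, -1, 0, 0, 0, 0])

```text
time: 14.05
tool_pos: [0.4315, -0.2336, 0.0626]
tool_rot: [0.001, 0.718, 0.696, 0.0]
contact_force: [-1.3, 1.5, 6.3]
gripper_width: 0.328
grasp_force: 59.0
```

>>> servo_tool(motion=[-1, 0, 0, -0.3, 0, -1, 0, 0, -0.65, 0, -1, 0, 0, -0.97, 0, -1, 0, 0, -0.97, 0])

```text
time: 14.55
tool_pos: [0.4323, -0.2343, 0.1811]
tool_rot: [0.004, 0.718, 0.696, 0.001]
contact_force: [1.0, -0.3, -2.4]
gripper_width: 0.327
grasp_force: 59.6
```

>>> servo_tool(motion=[-1, 0.3, 0.23, 0, 0, -1, 0.6, 0.47, 0, 0, -1, 0.78, 0.616, 0, 0, -1, 0.78, 0.616, 0, 0])

```text
time: 15.05
tool_pos: [0.5069, -0.14, 0.1747]
tool_rot: [-0.002, 0.717, 0.697, -0.001]
contact_force: [-0.1, -0.5, -2.1]
gripper_width: 0.327
grasp_force: 59.7
```

>>> servo_tool(motion=[-1, 0.3, 0.23, 0, 0, -1, 0.6, 0.47, 0, 0, -1, 0.78, 0.616, 0, 0, -1, 0.78, 0.616, 0, 0, -1, 0.78, 0.616, 0, 0])

```text
time: 15.68
tool_pos: [0.583, -0.0512, 0.1759]
tool_rot: [-0.001, 0.718, 0.696, -0.001]
contact_force: [-0.7, 0.8, -2.5]
gripper_width: 0.328
grasp_force: 78.8
```

```bash
python3 - <<'E'
from h import *
print(pose()[0],goal([.5835,-.0472,.066],-.031))
p,d,W=look("side"); cv2.imwrite("pics/s5.png",cv2.resize(p[100:400,220:460,::-1],None,fx=2,fy=2))
E
```

```text
[ 0.58301119 -0.05124413  0.17589436] (array([0.034, 0.005, 0.916]), np.float64(-0.0016992607544312674), -0.0323)
```

View pics/s5.png

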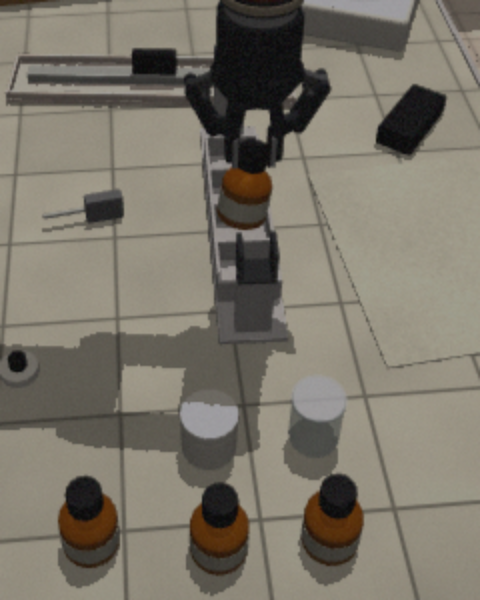

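The bottle hangs upright in the gripper at (247,190). Placing it in cell 0.

>>> servo_tool(motion=[-1, 0.018, 0.005, 0.3, 0, -1, 0.018, 0.005, 0.55, 0, -1, 0.018, 0.005, 0.75, 0, -1, 0.018, 0.005, 0.89, 0, -1, 0.018, 0.005, 0.89, 0])

```text
time: 16.35
tool_pos: [0.5928, -0.049, 0.0795]
tool_rot: [0.008, 0.718, 0.696, 0.007]
contact_force: [12.2, 2.1, 5.0]
gripper_width: 0.329
grasp_force: 115.3
```

>>> servo_tool(motion=[-1, 0, 0, 0, 0, 0.2, 0, 0, 0, 0, 0.2, 0, 0, 0, 0, 0.2, 0, 0, 0, 0])

```text
time: 16.85
tool_pos: [0.5836, -0.0485, 0.0693]
tool_rot: [-0.001, 0.718, 0.696, -0.001]
contact_force: [-0.3, -0.0, 0.0]
gripper_width: 0.6
grasp_force: 0.0
```

>>> servo_tool(motion=[0.2, 0, 0, -0.3, 0, 0.2, 0, 0, -0.65, 0, 0.2, 0, 0, -0.75, 0])

```text
time: 17.23
tool_pos: [0.586, -0.0487, 0.1631]
tool_rot: [0.002, 0.718, 0.696, 0.001]
contact_force: [0.4, -0.9, -0.3]
gripper_width: 0.599
grasp_force: 0.0
```

>>> servo_tool(motion=[0.2, -0.4, -0.15, 0, 0, 0.2, -0.7, -0.3, 0, 0, 0.2, -0.7, -0.3, 0, 0])

```text
time: 17.6
tool_pos: [0.5443, -0.1326, 0.1585]
tool_rot: [-0.001, 0.719, 0.695, -0.001]
contact_force: [0.5, 0.1, 0.3]
gripper_width: 0.599
grasp_force: 0.0
```

```bash
cat >>h.py <<'E'
def caps(W,*b,z=(.075,.098)):
    from scipy.cluster.hierarchy import fcluster,linkage
    q=sel(W,*b,*z)
    k=fcluster(linkage(q[:,:2],'single'),.015,'distance')
    for i in set(k):
        c=q[k==i]; print(" cap",np.round(np.median(c,0),4),len(c))
E
python3 - <<'E'
from h import *
for n in("top","side"):
    p,d,W=look(n); print(n); caps(W,.52,.65,-.09,.18); caps(W,.35,.7,-.45,-.15)
print(pose()[0])
for t in([.521,-.349],[.413,-.3335],[.619,-.3493]): print(goal(t+[.13],-.031))
E
```

```text
top
 cap [ 0.5804 -0.0494  0.0897] 98
 cap [ 0.4133 -0.334   0.0836] 98
 cap [ 0.521  -0.3486  0.0834] 98
 cap [ 0.6189 -0.3492  0.084 ] 97
side
 cap [ 0.5774 -0.0572  0.0901] 116
 cap [ 0.4126 -0.3413  0.085 ] 290
 cap [ 0.5209 -0.3571  0.0852] 295
 cap [ 0.6173 -0.3573  0.0849] 295
[ 0.54540643 -0.1308472   0.15892667]
(array([-1.824, -0.144,  0.239]), np.float64(-0.0017702832192425376), -0.0324)
(array([-1.724, -1.048,  0.241]), np.float64(-0.0017702832192425376), -0.0324)
(array([-1.8  ,  0.672,  0.238]), np.float64(-0.0017702832192425376), -0.0324)
```

```bash
python3 - <<'E'
from h import *
p,d,W=look("top")
q=sel(W,.5,.66,-.02,.15,.031,.042)
c=np.array([.5863,.0428]); yd=np.array([.0314,.9995]); xd=np.array([.9995,-.0314])
u=(q[:,:2]-c)@xd*1000; v=(q[:,:2]-c)@yd*1000
print(np.histogram(u,np.arange(-45,46,3)))
for i in range(10): pass
k=abs(u)<25
print(np.histogram(v[k],np.arange(-75,112,6)))
q=sel(W,.5,.68,-.14,.22,.1,.136);u=(q[:,:2]-c)@xd*1000;v=(q[:,:2]-c)@yd*1000
for lo,hi in((-180,-140),(140,180)):
    for z0,z1 in((.1,.115),(.122,.137)):
        k=(v>lo)&(v<hi)&(q[:,2]>z0)&(q[:,2]<z1); print(z0,np.histogram(u[k],np.arange(-24,25,4))[0],v[k].min().round(1),v[k].max().round(1))
    k=(v>lo)&(v<hi); print(u[k].min(),u[k].max())
E
```

```text
(array([ 0,  0,  0, 30, 61, 14,  5,  6,  7,  5,  6,  5,  3,  3,  3,  4,  1,
        5,  4,  5,  4,  5,  5,  4, 13, 67, 29,  0,  0,  0]), array([-45, -42, -39, -36, -33, -30, -27, -24, -21, -18, -15, -12,  -9,
        -6,  -3,   0,   3,   6,   9,  12,  15,  18,  21,  24,  27,  30,
        33,  36,  39,  42,  45]))
(array([ 0,  0, 23,  0,  0,  0,  0,  0,  0,  0,  0,  0, 26,  0,  0,  0,  0,
        0,  0,  0,  0,  0, 26,  0,  0,  0,  0,  0,  0,  0,  0]), array([-75, -69, -63, -57, -51, -45, -39, -33, -27, -21, -15,  -9,  -3,
         3,   9,  15,  21,  27,  33,  39,  45,  51,  57,  63,  69,  75,
        81,  87,  93,  99, 105, 111]))
0.1 [0 5 0 0 0 0 0 0 0 0 0 0] -157.6 -147.2
0.122 [0 4 3 0 0 0 0 0 0 0 0 0] -155.8 -146.5
-19.060232671770475 -13.557160389443775
0.1 [ 0 11  1  0  2  0  2  1  0 16  1  0] 144.9 172.1
0.122 [ 0 19  7  0  0  0  0  0  0 16 16  0] 144.2 175.3
-19.40308866191853 19.029983643617044
```

>>> servo_tool(motion=[0.2, -0.4, -0.04, 0, 0, 0.2, -0.8, -0.07, 0, 0, 0.2, -0.91, -0.07, 0, 0])

```text
time: 18.12
tool_pos: [0.5343, -0.241, 0.1598]
tool_rot: [-0.0, 0.718, 0.696, -0.0]
contact_force: [0.5, 0.8, -0.3]
gripper_width: 0.601
grasp_force: 0.0
```

>>> servo_tool(motion=[0.2, -0.4, -0.04, 0.1, 0, 0.2, -0.8, -0.07, 0.2, 0, 0.2, -0.91, -0.07, 0.24, 0, 0.2, -0.91, -0.07, 0.24, 0, 0.2, -0.91, -0.07, 0.24, 0])

```text
time: 18.75
tool_pos: [0.5231, -0.3473, 0.1316]
tool_rot: [-0.0, 0.718, 0.697, 0.0]
contact_force: [0.4, -1.1, 0.2]
gripper_width: 0.598
grasp_force: 0.0
```

```bash
python3 - <<'E'
from h import *
print(pose()[0],goal([.521,-.349,.060],-.031))
E
```

```text
[ 0.52306425 -0.34727107  0.13156579] (array([-0.015, -0.017,  0.596]), np.float64(0.001603434752234547), -0.0297)
```

>>> servo_tool(motion=[0.2, -0.015, -0.015, 0.2, 0, 0.2, -0.015, -0.015, 0.4, 0, 0.2, -0.015, -0.015, 0.595, 0, 0.2, -0.015, -0.015, 0.595, 0, 0.2, -0.015, -0.015, 0.595, 0])

```text
time: 19.38
tool_pos: [0.5214, -0.3502, 0.0613]
tool_rot: [0.001, 0.718, 0.696, 0.0]
contact_force: [-0.9, -0.1, 0.5]
gripper_width: 0.604
grasp_force: 0.0
```

>>> servo_tool(motion=[-1, 0, 0, 0, 0, -1, 0, 0, 0, 0, -1, 0, 0, 0, 0, -1, 0, 0, 0, 0])

```text
time: 19.88
tool_pos: [0.5214, -0.3513, 0.062]
tool_rot: [0.001, 0.718, 0.696, 0.0]
contact_force: [-0.7, 0.9, 5.1]
gripper_width: 0.328
grasp_force: 59.4
```

>>> servo_tool(motion=[-1, 0, 0, -0.2, 0, -1, 0, 0, -0.5, 0, -1, 0, 0, -0.8, 0, -1, 0, 0, -0.97, 0, -1, 0, 0, -0.97, 0])

```text
time: 20.5
tool_pos: [0.5212, -0.3512, 0.178]
tool_rot: [0.002, 0.718, 0.696, 0.0]
contact_force: [-0.7, -0.8, -1.6]
gripper_width: 0.328
grasp_force: 59.3
```

>>> servo_tool(motion=[-1, 0.25, 0.035, 0, 0, -1, 0.5, 0.07, 0, 0, -1, 0.757, 0.11, 0, 0])

```text
time: 20.88
tool_pos: [0.5354, -0.2586, 0.1734]
tool_rot: [-0.002, 0.718, 0.696, -0.0]
contact_force: [-0.4, -1.0, -1.4]
gripper_width: 0.327
grasp_force: 59.3
```

>>> servo_tool(motion=[-1, 0.25, 0.035, 0, 0, -1, 0.5, 0.07, 0, 0, -1, 0.757, 0.11, 0, 0])

```text
time: 21.25
tool_pos: [0.5515, -0.1683, 0.1735]
tool_rot: [-0.002, 0.718, 0.696, -0.001]
contact_force: [0.2, -0.4, -0.8]
gripper_width: 0.329
grasp_force: 59.3
```

>>> servo_tool(motion=[-1, 0.25, 0.035, 0, 0, -1, 0.5, 0.07, 0, 0, -1, 0.757, 0.11, 0, 0])

```text
time: 21.62
tool_pos: [0.5675, -0.08, 0.1741]
tool_rot: [-0.0, 0.718, 0.696, -0.002]
contact_force: [-0.5, -4.2, 0.8]
gripper_width: 0.327
grasp_force: 58.9
```

>>> servo_tool(motion=[-1, 0.25, 0.035, 0, 0, -1, 0.5, 0.07, 0, 0, -1, 0.757, 0.11, 0, 0, -1, 0.757, 0.11, 0, 0, -1, 0.757, 0.11, 0, 0])

```text
time: 22.25
tool_pos: [0.5838, 0.0107, 0.1746]
tool_rot: [-0.001, 0.718, 0.696, -0.001]
contact_force: [-0.9, 0.5, -1.5]
gripper_width: 0.318
grasp_force: 59.4
```

```bash
python3 - <<'E'
from h import *
print(pose()[0],goal([.5854,.0128,.069],-.031))
E
```

```text
[0.58384255 0.01069567 0.1745953 ] (array([0.018, 0.015, 0.88 ]), np.float64(-0.000519619292421432), -0.0314)
```

The held bottle crossed the right bracket too low: its foot was at about 0.11 m and the cheeks reach 0.134 m. Checking whether it tilted.

```bash
python3 - <<'E'
from h import *
p,d,W=look("side"); cv2.imwrite("pics/s6.png",cv2.resize(p[90:290,270:420,::-1],None,fx=3,fy=3))
q=W.reshape(-1,3)
o=(p[...,0].astype(int)-p[...,2]>60)&(W[...,2]>.1)&(abs(W[...,0]-.58)<.08)&(abs(W[...,1])<.1)
print(o.sum(),np.round(W[o].min(0),4),np.round(W[o].max(0),4),np.round(np.median(W[o],0),4))
E
```

```text
210 [ 0.5618 -0.0772  0.1646] [ 0.6007 -0.0197  0.1957] [ 0.5813 -0.0424  0.1904]
```

View pics/s6.png

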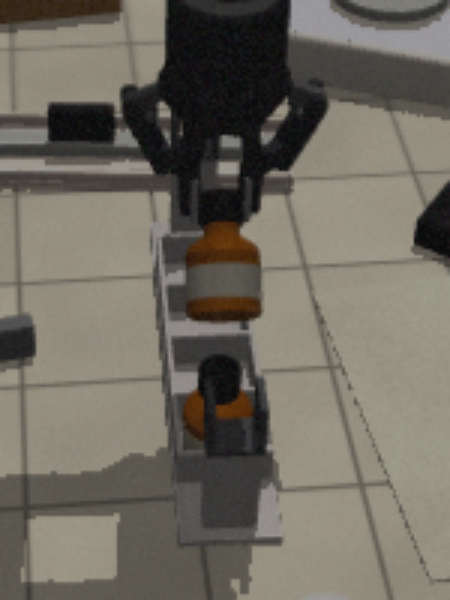

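The bottle in the grip has swung about 60° about the finger line, foot toward −y. I'll right it by pushing its body gently against the outer face of the left post and bracket, which is a fixed flat surface with nothing loose near it.

>>> servo_tool(motion=[-1, 0, 0, -0.25, 0, -1, 0, 0, -0.5, 0, -1, 0, 0, -0.5, 0])

```text
time: 22.68
tool_pos: [0.5863, 0.0098, 0.2393]
tool_rot: [0.002, 0.719, 0.695, 0.002]
contact_force: [-0.4, 0.0, -2.0]
gripper_width: 0.32
grasp_force: 59.4
```

>>> servo_tool(motion=[-1, 0.25, 0, 0, 0, -1, 0.5, 0, 0, 0, -1, 0.82, 0.01, 0, 0])

```text
time: 23.05
tool_pos: [0.5882, 0.1091, 0.2339]
tool_rot: [-0.001, 0.719, 0.695, -0.001]
contact_force: [0.8, 0.5, -2.4]
gripper_width: 0.325
grasp_force: 59.3
```

>>> servo_tool(motion=[-1, 0.25, 0, 0, 0, -1, 0.5, 0, 0, 0, -1, 0.82, 0, 0, 0])

```text
time: 23.42
tool_pos: [0.5915, 0.2075, 0.2338]
tool_rot: [-0.001, 0.719, 0.695, -0.001]
contact_force: [0.5, 0.4, -1.8]
gripper_width: 0.318
grasp_force: 59.4
```

>>> servo_tool(motion=[-1, 0.25, 0, 0, 0, -1, 0.5, 0, 0, 0, -1, 0.82, 0, 0, 0, -1, 0.82, 0, 0, 0, -1, 0.82, 0, 0, 0])

```text
time: 24.05
tool_pos: [0.5948, 0.3051, 0.2344]
tool_rot: [-0.0, 0.718, 0.696, -0.001]
contact_force: [0.8, 0.5, -1.7]
gripper_width: 0.318
grasp_force: 59.6
```

```bash
python3 - <<'E'
from h import *
print(pose()[0],goal([.5945,.3027,.12],-.031))
for n in("top","side"):
    p,d,W=look(n)
    o=(p[...,0].astype(int)-p[...,2]>60)&(W[...,2]>.1)&(abs(W[...,0]-.58)<.1)&(abs(W[...,1]-.25)<.1)
    print(n,o.sum(),*( (np.round(W[o].min(0),4),np.round(W[o].max(0),4)) if o.any() else ()))
    q=sel(W,.57,.62,.15,.24,.02,.14); print(np.round(np.histogram(q[:,1],np.arange(.16,.24,.005))[0]), q[q[:,2]<.09].max(0) if (q[:,2]<.09).any() else "")
    caps(W,.54,.64,-.09,.0)
E
```

```text
[0.59477098 0.30508889 0.23443496] (array([-0.019,  0.001,  0.954]), np.float64(-0.001150793987007248), -0.0319)
top 103 [0.5743 0.2521 0.2409] [0.6135 0.2737 0.2565]
[33  2  0  0  0 30 33 55 41 39 26 16  0  0  0] [0.61971519 0.20721907 0.08950261]
 cap [ 0.5805 -0.0496  0.0896] 99
side 78 [0.5722 0.218  0.2269] [0.6089 0.2717 0.2559]
[ 13   0   0   1  50  53 210 156  23  23  18   4   0   0   0] [0.61953151 0.20019971 0.08727602]
 cap [ 0.581  -0.0571  0.0904] 168
```

>>> servo_tool(motion=[-1, 0.1, 0, 0.2, 0, -1, 0.1, 0, 0.45, 0, -1, 0.1, 0, 0.7, 0, -1, 0.1, 0, 0.95, 0, -1, 0.1, 0, 0.95, 0])

```text
time: 24.78
tool_pos: [0.5926, 0.3169, 0.1168]
tool_rot: [-0.002, 0.718, 0.696, -0.004]
contact_force: [0.6, 0.3, -0.6]
gripper_width: 0.324
grasp_force: 59.5
```

>>> servo_tool(motion=[-1, -0.08, 0, 0, 0, -1, -0.16, 0, 0, 0, -1, -0.24, 0, 0, 0, -1, -0.3, 0, 0, 0, -1, -0.3, 0, 0, 0])

```text
time: 25.4
tool_pos: [0.5967, 0.2923, 0.1315]
tool_rot: [-0.005, 0.718, 0.696, 0.012]
contact_force: [-6.1, 27.9, 12.0]
gripper_width: 0.319
grasp_force: 60.2
```

```bash
python3 - <<'E'
from h import *
print(pose()[0],goal([.5928,.2437,.12],-.031))
p,d,W=look("side"); cv2.imwrite("pics/s7.png",cv2.resize(p[60:220,240:440,::-1],None,fx=3,fy=3))
E
```

```text
[0.59674736 0.29234069 0.13145409] (array([-0.408, -0.021,  0.085]), np.float64(-0.0002856918024871996), -0.0312)
```

View pics/s7.png

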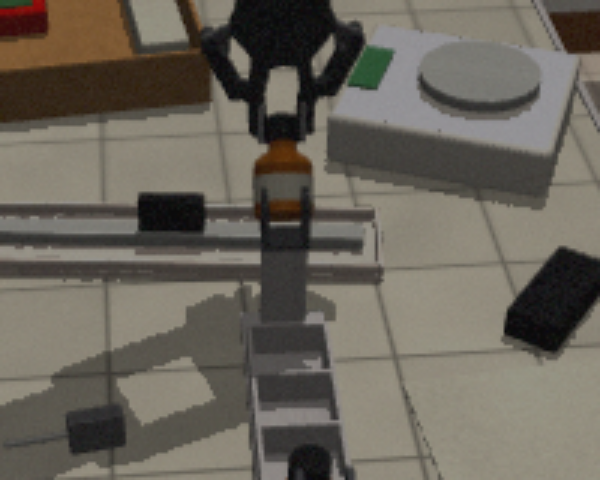

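The bottle, at (283,175), is pressed against the left bracket but the leverage is too small. I'll back off, go lower, press, then move up and in along the arc so friction turns the foot down.

>>> servo_tool(motion=[-1, 0.15, 0, 0, 0, -1, 0.3, 0, 0, 0, -1, 0.3, 0, 0.12, 0, -1, 0.3, 0, 0.25, 0, -1, 0.3, 0, 0.25, 0])

```text
time: 26.08
tool_pos: [0.5936, 0.3164, 0.0884]
tool_rot: [-0.001, 0.718, 0.696, -0.003]
contact_force: [-0.6, -0.2, -2.4]
gripper_width: 0.324
grasp_force: 60.3
```

>>> servo_tool(motion=[-1, -0.1, 0, 0, 0, -1, -0.2, 0, 0, 0, -1, -0.26, 0, 0, 0, -1, -0.26, 0, 0, 0])

```text
time: 26.58
tool_pos: [0.5958, 0.2898, 0.0955]
tool_rot: [-0.002, 0.719, 0.695, 0.005]
contact_force: [-1.7, 11.1, 1.7]
gripper_width: 0.322
grasp_force: 60.2
```

>>> servo_tool(motion=[-1, -0.025, 0, -0.083, 0, -1, -0.053, 0, -0.158, 0, -1, -0.1, 0, -0.233, 0, -1, -0.15, 0, -0.3, 0, -1, -0.15, 0, -0.3, 0])

```text
time: 27.2
tool_pos: [0.5951, 0.2678, 0.1301]
tool_rot: [0.001, 0.718, 0.696, 0.001]
contact_force: [-0.2, 0.2, 0.3]
gripper_width: 0.001
grasp_force: 0.0
```

```bash
python3 - <<'E'
from h import *
print(pose()[0])
p,d,W=look("side"); cv2.imwrite("pics/s8.png",cv2.resize(p[60:220,240:440,::-1],None,fx=3,fy=3))
E
```

```text
[0.59507674 0.26780066 0.13013713]
```

View pics/s8.png

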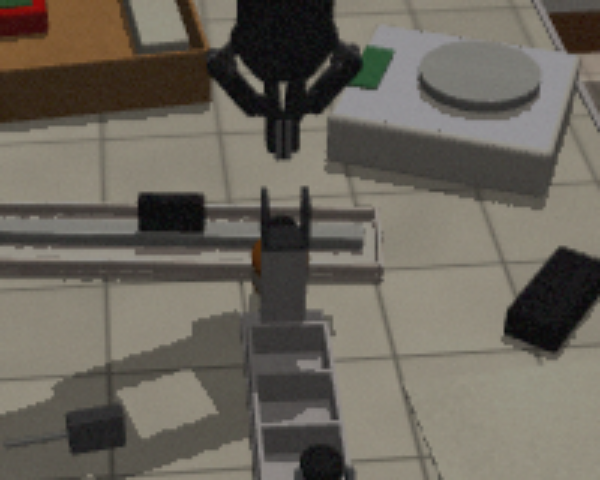

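The bottle slipped out and now sits behind the left post, with a bit of amber at (257,258). Moving clear to locate it.

>>> servo_tool(motion=[0.2, 0, 0, -0.4, 0, 0.2, 0, 0, -0.8, 0, 0.2, 0, 0, -0.8, 0])

```text
time: 27.62
tool_pos: [0.5968, 0.2693, 0.2306]
tool_rot: [0.002, 0.718, 0.696, 0.004]
contact_force: [1.2, 0.6, 0.4]
gripper_width: 0.598
grasp_force: 0.0
```

>>> servo_tool(motion=[0.2, -0.45, -0.4, 0, 0, 0.2, -0.9, -0.8, 0, 0, 0.2, -1, -0.8, 0, 0])

```text
time: 28.0
tool_pos: [0.4916, 0.1502, 0.2221]
tool_rot: [-0.001, 0.718, 0.696, -0.002]
contact_force: [0.5, -0.7, -0.3]
gripper_width: 0.598
grasp_force: 0.0
```

>>> servo_tool(motion=[0.2, -0.45, 0, 0, 0, 0.2, -0.9, 0, 0, 0, 0.2, -1, 0, 0, 0])

```text
time: 28.38
tool_pos: [0.4897, 0.0295, 0.2231]
tool_rot: [-0.0, 0.719, 0.695, -0.001]
contact_force: [0.6, 1.1, -0.2]
gripper_width: 0.598
grasp_force: 0.0
```

>>> servo_tool(motion=[0.2, -0.45, 0, 0, 0, 0.2, -0.9, 0, 0, 0, 0.2, -1, 0, 0, 0, 0.2, -1, 0, 0, 0])

```text
time: 28.88
tool_pos: [0.4866, -0.0877, 0.2236]
tool_rot: [-0.001, 0.718, 0.696, -0.0]
contact_force: [0.5, 0.5, 0.8]
gripper_width: 0.597
grasp_force: 0.0
```

```bash
python3 - <<'E'
from h import *
print(pose()[0])
p,d,W=look("top"); cv2.imwrite("pics/t9.png",cv2.resize(p[120:280,160:460,::-1],None,fx=2.6,fy=2.6))
q=sel(W,.5,.7,.215,.285,.03,.12); print(len(q),q.min(0),q.max(0),rect(q)); t=q[q[:,2]>q[:,2].max()-.006]; print(t.mean(0),len(t),np.ptp(t,0))
caps(W,.54,.64,-.09,.0); caps(W,.35,.72,-.45,-.15)
print(rect(sel(W,.35,.5,0,.14,.026,.045)), rect(sel(W,.38,.62,.27,.37,.045,.06)))
b=sel(W,.3,.7,.28,.38,.0145,.024)
o=(p[...,0].astype(int)-p[...,2]>40)&(W[...,1]>.2)&(W[...,1]<.3)&(W[...,0]>.5)&(W[...,0]<.7);print(o.sum(),W[o].min(0),W[o].max(0))
E
```

```text
[ 0.48659375 -0.08773769  0.22359643]
242 [0.56721951 0.21512069 0.03079163] [0.61653659 0.27214477 0.11345122] (array([0.5921, 0.2437]), array([49.4, 56.8]), 1.5488, 242)
[0.58950574 0.2155917  0.11328894] 2 [0.03283226 0.0008886  0.00032456]Traceback (most recent call last):
  File "<stdin>", line 5, in <module>
  File "h.py", line 34, in caps
    k=fcluster(linkage(q[:,:2],'single'),.015,'distance')
               ~~~~~~~^^^^^^^^^^^^^^^^^^
    n = distance.num_obs_y(y)
    raise ValueError("The number of observations cannot be determined on "
                     "an empty distance matrix.")
ValueError: The number of observations cannot be determined on an empty distance matrix.
```

View pics/t9.png

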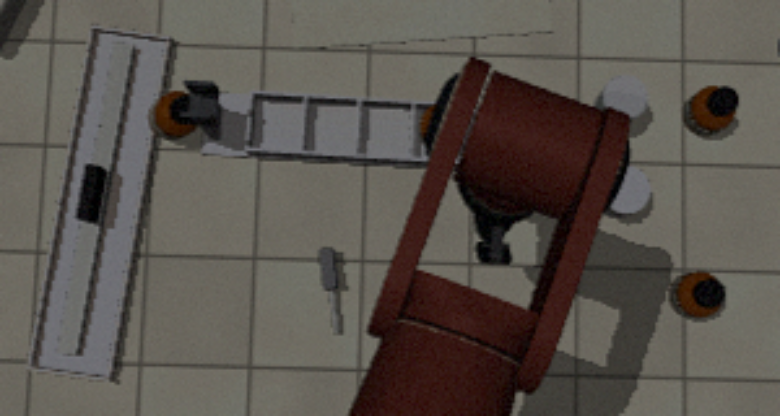

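The arm blocks the middle of the view. The bottle is between post and tray, with the cap at (182,107) and the body at (175,115), apparently standing. Measuring its tilt.

```bash
python3 - <<'E'
from h import *
p,d,W=look("top")
q=sel(W,.55,.65,.219,.285,.02,.12)
print(np.histogram(q[:,2],np.arange(.02,.125,.005)))
t=q[(q[:,2]>.068)]; print(rect(t),t.mean(0))
A=np.c_[t[:,:2],np.ones(len(t))]; k=t[:,2]>.078; print(np.linalg.lstsq(A[k],t[k,2],rcond=None)[0],t[k].mean(0),k.sum())
t=q[(q[:,2]>.03)&(q[:,2]<.06)]; print(rect(t),t.mean(0))
E
```

```text
(array([10,  7,  7,  8, 13, 14, 26, 33, 49, 21,  2,  3,  7, 12, 27,  9,  0,
        0,  0,  0]), array([0.02 , 0.025, 0.03 , 0.035, 0.04 , 0.045, 0.05 , 0.055, 0.06 ,
       0.065, 0.07 , 0.075, 0.08 , 0.085, 0.09 , 0.095, 0.1  , 0.105,
       0.11 , 0.115, 0.12 ]))
(array([0.5919, 0.2359]), array([27.1, 31.1]), 1.3901, 63) [0.58948429 0.22985268 0.0884211 ]
[ 0.12582899 -0.04574234  0.02672047] [0.59023561 0.22850521 0.09053686] 56
(array([0.5903, 0.2476]), array([48.5, 50.1]), 1.7889, 101) [0.58404951 0.24632608 0.04966535]
```

>>> servo_tool(motion=[0.2, 0.4, 0.12, 0, 0, 0.2, 0.8, 0.24, 0, 0, 0.2, 0.906, 0.26, 0, 0])

```text
time: 29.35
tool_pos: [0.5215, 0.0234, 0.2242]
tool_rot: [-0.0, 0.716, 0.698, 0.0]
contact_force: [-0.7, 0.2, 0.1]
gripper_width: 0.599
grasp_force: 0.0
```

>>> servo_tool(motion=[0.2, 0.4, 0.12, 0, 0, 0.2, 0.8, 0.24, 0, 0, 0.2, 0.906, 0.26, 0, 0])

```text
time: 29.72
tool_pos: [0.5559, 0.1301, 0.2241]
tool_rot: [-0.0, 0.717, 0.697, -0.0]
contact_force: [-0.5, -0.7, 1.3]
gripper_width: 0.599
grasp_force: 0.0
```

>>> servo_tool(motion=[0.2, 0.4, 0.12, 0, 0, 0.2, 0.8, 0.24, 0, 0, 0.2, 0.906, 0.26, 0, 0, 0.2, 0.906, 0.26, 0, 0, 0.2, 0.906, 0.26, 0, 0])

```text
time: 30.35
tool_pos: [0.5903, 0.2338, 0.2243]
tool_rot: [0.0, 0.718, 0.696, -0.0]
contact_force: [0.2, -0.7, -0.2]
gripper_width: 0.599
grasp_force: 0.0
```

>>> servo_tool(motion=[0.2, 0, 0, 0.25, 0, 0.2, 0, 0, 0.5, 0, 0.2, 0, 0, 0.5, 0, 0.2, 0, 0, 0.5, 0])

```text
time: 30.85
tool_pos: [0.5912, 0.2344, 0.1657]
tool_rot: [0.0, 0.718, 0.696, 0.001]
contact_force: [0.1, 0.3, 0.8]
gripper_width: 0.6
grasp_force: 0.0
```

```bash
python3 - <<'E'
from h import *
print(pose()[0],goal([.5905,.2365,.073],-.031))
E
```

```text
[0.59116636 0.23443227 0.16574168] (array([ 0.017, -0.007,  0.773]), np.float64(-0.001888239668704069), -0.0325)
```

>>> servo_tool(motion=[0.2, 0.017, -0.005, 0.25, 0, 0.2, 0.017, -0.005, 0.5, 0, 0.2, 0.017, -0.005, 0.7, 0, 0.2, 0.017, -0.005, 0.77, 0, 0.2, 0.017, -0.005, 0.77, 0])

```text
time: 31.48
tool_pos: [0.5907, 0.2371, 0.073]
tool_rot: [0.0, 0.718, 0.696, 0.001]
contact_force: [-0.3, 0.4, -0.2]
gripper_width: 0.603
grasp_force: 0.0
```

>>> servo_tool(motion=[-1, 0, 0, 0, 0, -1, 0, 0, 0, 0, -1, 0, 0, 0, 0, -1, 0, 0, 0, 0])

```text
time: 31.98
tool_pos: [0.5913, 0.2374, 0.0742]
tool_rot: [0.001, 0.718, 0.696, 0.001]
contact_force: [-0.9, 0.1, 5.9]
gripper_width: 0.286
grasp_force: 57.6
```

>>> servo_tool(motion=[-1, 0, 0, -0.2, 0, -1, 0, 0, -0.4, 0, -1, 0, 0, -0.7, 0, -1, 0, 0, -1, 0, -1, 0, 0, -1, 0])

```text
time: 32.6
tool_pos: [0.5924, 0.2379, 0.1969]
tool_rot: [0.002, 0.718, 0.696, 0.004]
contact_force: [-0.4, 0.1, 0.7]
gripper_width: -0.003
grasp_force: 0.0
```

>>> servo_tool(motion=[-1, 0, 0, -0.2, 0, -1, 0, 0, -0.4, 0, -1, 0, 0, -0.4, 0])

```text
time: 32.98
tool_pos: [0.5909, 0.2374, 0.2414]
tool_rot: [0.001, 0.718, 0.696, 0.001]
contact_force: [0.2, -0.0, -0.7]
gripper_width: 0.001
grasp_force: 0.0
```

>>> servo_tool(motion=[-1, -0.15, -0.3, 0, 0, -1, -0.3, -0.6, 0, 0, -1, -0.415, -0.91, 0, 0, -1, -0.415, -0.91, 0, 0, -1, -0.415, -0.91, 0, 0])

```text
time: 33.6
tool_pos: [0.4793, 0.1908, 0.2388]
tool_rot: [-0.0, 0.718, 0.696, -0.0]
contact_force: [-0.7, 0.3, -0.7]
gripper_width: -0.003
grasp_force: 0.0
```

```bash
python3 - <<'E'
from h import *
print(pose()[0])
p,d,W=look("side"); cv2.imwrite("pics/s10.png",cv2.resize(p[60:260,200:400,::-1],None,fx=3,fy=3))
E
```

```text
[0.47931563 0.19076462 0.23884017]
```

View pics/s10.png

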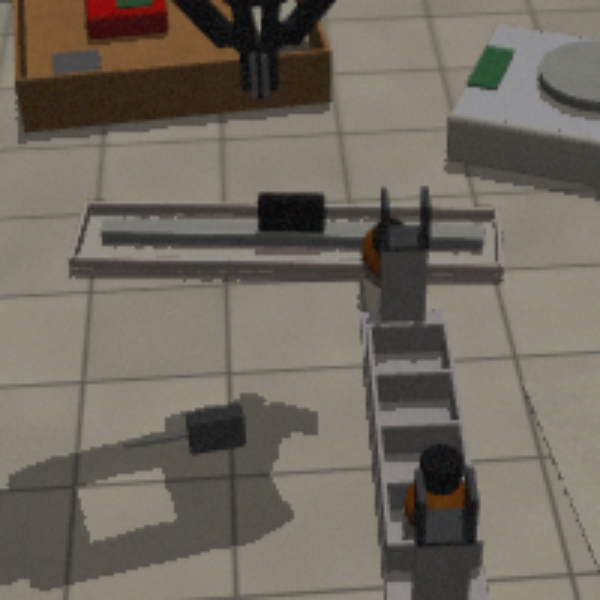

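The gripper is empty: it caught the cap off-centre and slipped. The bottle is still behind the post, at about (375,250). Measuring again.

>>> servo_tool(motion=[0.2, -0.45, 0, 0, 0, 0.2, -0.9, 0, 0, 0, 0.2, -1, 0, 0, 0, 0.2, -1, 0, 0, 0])

```text
time: 34.15
tool_pos: [0.4762, 0.0706, 0.2398]
tool_rot: [-0.0, 0.719, 0.695, 0.0]
contact_force: [0.5, 0.2, 0.1]
gripper_width: 0.597
grasp_force: 0.0
```

```bash
python3 - <<'E'
from h import *
p,d,W=look("top")
q=sel(W,.53,.65,.219,.285,.02,.12)
print(np.histogram(q[:,2],np.arange(.02,.125,.005))[0])
t=q[(q[:,2]>.072)]; print("cap",rect(t),t.mean(0),t.min(0),t.max(0))
m=(p.max(2)<70)&(W[...,2]>.06)&(W[...,0]>.53)&(W[...,0]<.65)&(W[...,1]>.2177)&(W[...,1]<.28); print("dark",rect(W[m]),W[m].max(0))
t=q[(q[:,2]>.03)&(q[:,2]<.066)]; print("body",rect(t),t.mean(0))
cv2.imwrite("pics/t11.png",cv2.resize(p[130:210,180:280,::-1],None,fx=6,fy=6,interpolation=cv2.INTER_CUBIC))
E
```

```text
[ 6  4 10  6 19 15 22 34 42 59 18  6  9 16 17  3  0  0  0  0]
cap (array([0.5858, 0.2417]), array([27.6, 35.1]), 1.2689, 59) [0.58252776 0.23498528 0.08572479] [0.568783   0.22124847 0.07201928] [0.59616881 0.26017935 0.09824884]
dark (array([0.5863, 0.2446]), array([41.7, 49.1]), 1.8782, 157) [0.6052912  0.26762701 0.13324379]
body (array([0.5839, 0.2603]), array([47. , 49.4]), 1.5263, 164) [0.58048367 0.26097057 0.05415185]
```

View pics/t11.png

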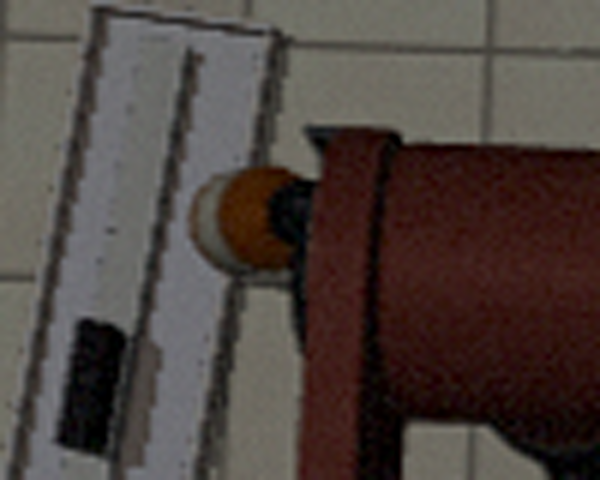

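The bottle at (260,215) leans on the post with its foot over the tray rim and its cap at about (290,210). I'll move the arm away and fit the bottle's axis to the depth points.

>>> servo_tool(motion=[0.2, -0.45, 0, 0, 0, 0.2, -0.9, 0, 0, 0, 0.2, -1, 0, 0, 0, 0.2, -1, 0, 0, 0])

```text
time: 34.7
tool_pos: [0.4721, -0.0484, 0.2398]
tool_rot: [-0.0, 0.718, 0.696, 0.0]
contact_force: [0.7, 0.3, -0.6]
gripper_width: 0.599
grasp_force: 0.0
```

>>> servo_tool(motion=[1, -0.45, 0, 0, 0, 1, -0.5, 0, 0, 0, 1, -0.5, 0, 0, 0])

```text
time: 35.08
tool_pos: [0.4702, -0.1078, 0.2398]
tool_rot: [-0.0, 0.718, 0.696, 0.0]
contact_force: [-1.1, -0.2, 0.7]
gripper_width: 1.003
grasp_force: 0.0
```

```bash
cat > fit.py <<'E'
from h import *
from scipy.optimize import least_squares
def sdf(P,f,a,b):
    ax=np.array([np.sin(a),np.sin(b),0]); ax[2]=np.sqrt(1-ax@ax)
    v=P-f; s=v@ax; r=np.linalg.norm(v-s[:,None]*ax,axis=1)
    def cyl(R,s0,s1):
        dr=r-R; ds=abs(s-(s0+s1)/2)-(s1-s0)/2
        return np.where((dr>0)&(ds>0),np.hypot(dr,ds),np.maximum(dr,ds))
    return np.min([cyl(.025,0,.042),cyl(.021,.042,.048),cyl(.013,.04,.063),cyl(.015,.062,.084)],0)
def fitb(P,x0):
    best=None
    for b in(-.8,-.5,-.25,0,.25):
        r=least_squares(lambda t:sdf(P,t[:3],t[3],t[4]),list(x0)+[0,b],loss='soft_l1',f_scale=.003)
        if best is None or r.cost<best.cost: best=r
    return best
if __name__=="__main__":
    Q=[]
    for n,dy in(("top",0),("side",.004)):
        p,d,W=look(n); W=W+np.array([0,dy,0])
        q=sel(W,.53,.64,.2205,.30,.022,.11); print(n,len(q)); Q.append(q)
    for P in (Q[0],np.vstack(Q)):
        r=fitb(P,[.585,.265,.01]); t=r.x
        ax=np.array([np.sin(t[3]),np.sin(t[4]),0]); ax[2]=np.sqrt(1-ax@ax)
        res=sdf(P,t[:3],t[3],t[4]); print(r.x.round(4),"med|res|",np.median(abs(res)).round(4),np.percentile(abs(res),90).round(4),"body",(t[:3]+.021*ax).round(4),"cap",(t[:3]+.073*ax).round(4))
E
python3 fit.py
```

```text
top 308
side 16fit.py:4: RuntimeWarning: invalid value encountered in sqrt
  ax=np.array([np.sin(a),np.sin(b),0]); ax[2]=np.sqrt(1-ax@ax)
Traceback (most recent call last):
  File "fit.py", line 22, in <module>
    r=fitb(P,[.585,.265,.01]); t=r.x
  File "fit.py", line 13, in fitb
    r=least_squares(lambda t:sdf(P,t[:3],t[3],t[4]),list(x0)+[0,b],loss='soft_l1',f_scale=.003)
ValueError: array must not contain infs or NaNs
```

```bash
sed -i 's/ax\[2\]=np.sqrt(1-ax@ax)/ax[2]=np.sqrt(max(.01,1-ax@ax)); ax\/=np.linalg.norm(ax)/' fit.py; python3 fit.py; python3 - <<'E'
from h import *
p,d,W=look("top"); q=sel(W,.53,.64,.2205,.30,.022,.11); print("ranges",q.min(0),q.max(0)); t=q[q[:,2]>.075]; print(t.min(0),t.max(0),len(t))
E
```

```text
top 312
side 15
[ 0.5874  0.2685  0.0217 -0.0749 -0.665 ] med|res| 0.0008 0.0023 body [0.5859 0.2556 0.0382] cap [0.582  0.2235 0.0789]
[ 0.5874  0.2685  0.0217 -0.0747 -0.6656] med|res| 0.0008 0.0022 body [0.5858 0.2556 0.0382] cap [0.582  0.2234 0.0789]
ranges [0.551199   0.22089484 0.02220907] [0.60746634 0.28888852 0.09658922]
[0.56728975 0.22089484 0.0750485 ] [0.59623548 0.24304202 0.09658922] 63
```

The fit is good (0.8 mm residual): body centre (0.586, 0.256, 0.038), tilted 38° with the cap toward −y, leaning on the post. Plan: grip the body, pull it out, and push the cap back upright against the bracket's outer face.

>>> servo_tool(motion=[0.6, 0.4, 0.1, 0, 0, 0.6, 0.786, 0.216, 0, 0, 0.6, 0.786, 0.216, 0, 0])

```text
time: 35.7
tool_pos: [0.4991, -0.0127, 0.2399]
tool_rot: [-0.0, 0.716, 0.698, 0.0]
contact_force: [-0.4, -0.2, 0.2]
gripper_width: 0.796
grasp_force: 0.0
```

>>> servo_tool(motion=[0.6, 0.4, 0.1, 0, 0, 0.6, 0.786, 0.216, 0, 0, 0.6, 0.786, 0.216, 0, 0])

```text
time: 36.08
tool_pos: [0.5278, 0.0798, 0.2399]
tool_rot: [-0.0, 0.717, 0.697, -0.0]
contact_force: [0.0, -0.2, -0.9]
gripper_width: 0.801
grasp_force: 0.0
```

>>> servo_tool(motion=[0.6, 0.4, 0.1, 0, 0, 0.6, 0.786, 0.216, 0, 0, 0.6, 0.786, 0.216, 0, 0])

```text
time: 36.45
tool_pos: [0.5567, 0.1724, 0.2397]
tool_rot: [-0.0, 0.717, 0.697, -0.0]
contact_force: [-0.3, -0.1, 0.6]
gripper_width: 0.8
grasp_force: 0.0
```

>>> servo_tool(motion=[0.6, 0.4, 0.1, 0, 0, 0.6, 0.786, 0.216, 0, 0, 0.6, 0.786, 0.216, 0, 0, 0.6, 0.786, 0.216, 0, 0, 0.6, 0.786, 0.216, 0, 0])

```text
time: 37.08
tool_pos: [0.5854, 0.2631, 0.2401]
tool_rot: [0.0, 0.719, 0.695, -0.0]
contact_force: [-0.2, -0.2, 0.2]
gripper_width: 0.798
grasp_force: 0.0
```

>>> servo_tool(motion=[0.6, 0, 0, 0.25, 0, 0.6, 0, 0, 0.5, 0, 0.6, 0, 0, 0.7, 0, 0.6, 0, 0, 0.7, 0, 0.6, 0, 0, 0.7, 0])

```text
time: 37.7
tool_pos: [0.586, 0.2643, 0.1574]
tool_rot: [0.0, 0.718, 0.696, 0.001]
contact_force: [0.2, -0.6, 0.3]
gripper_width: 0.798
grasp_force: 0.0
```

```bash
python3 - <<'E'
from h import *
print(pose()[0],goal([.5855,.265,.030],-.031))
E
```

```text
[0.58603407 0.2643156  0.15739746] (array([ 0.005, -0.007,  1.062]), np.float64(-0.0016281043305995035), -0.0323)
```

>>> servo_tool(motion=[0.6, 0.01, -0.005, 0.2, 0, 0.6, 0.01, -0.005, 0.4, 0, 0.6, 0.01, -0.005, 0.6, 0, 0.6, 0.01, -0.005, 0.75, 0, 0.6, 0.01, -0.005, 0.75, 0])

```text
time: 38.33
tool_pos: [0.5843, 0.2657, 0.0652]
tool_rot: [-0.0, 0.718, 0.696, -0.001]
contact_force: [0.7, 0.6, 0.6]
gripper_width: 0.803
grasp_force: 0.0
```

>>> servo_tool(motion=[0.6, 0, 0, 0.08, 0, 0.6, 0, 0, 0.16, 0, 0.6, 0, 0, 0.24, 0, 0.6, 0, 0, 0.3, 0, 0.6, 0, 0, 0.3, 0])

```text
time: 38.95
tool_pos: [0.5842, 0.2658, 0.0289]
tool_rot: [-0.0, 0.718, 0.696, -0.001]
contact_force: [-0.4, -0.3, -0.1]
gripper_width: 0.802
grasp_force: 0.0
```

>>> servo_tool(motion=[-1, 0, 0, 0, 0, -1, 0, 0, 0, 0, -1, 0, 0, 0, 0, -1, 0, 0, 0, 0])

```text
time: 39.45
tool_pos: [0.5851, 0.266, 0.0307]
tool_rot: [0.0, 0.718, 0.696, 0.0]
contact_force: [-2.9, -1.2, 5.1]
gripper_width: 0.539
grasp_force: 60.8
```

>>> servo_tool(motion=[-1, 0.03, 0, -0.04, 0, -1, 0.07, 0, -0.09, 0, -1, 0.1, 0, -0.13, 0, -1, 0.1, 0, -0.25, 0, -1, 0.1, 0, -0.36, 0])

```text
time: 40.08
tool_pos: [0.5855, 0.2782, 0.0744]
tool_rot: [0.0, 0.718, 0.696, 0.0]
contact_force: [0.1, -0.5, -1.7]
gripper_width: 0.543
grasp_force: 61.3
```

>>> servo_tool(motion=[-1, 0, 0, 0, 0, -1, 0, 0, 0, 0])

```text
time: 40.33
tool_pos: [0.5852, 0.2779, 0.0733]
tool_rot: [0.0, 0.718, 0.696, 0.0]
contact_force: [-0.1, 0.1, -1.4]
gripper_width: 0.544
grasp_force: 61.3
```

```bash
python3 - <<'E'
from h import *
print(pose()[0])
p,d,W=look("side"); W=W+np.array([0,.004,0])
o=(p[...,0].astype(int)-p[...,2]>50)&(abs(W[...,0]-.585)<.08)&(W[...,1]>.18)&(W[...,1]<.32)
print(o.sum(),W[o].min(0) if o.any() else "",W[o].max(0) if o.any() else "")
E
```

```text
[0.58516535 0.27787872 0.07325543]
58 [0.53584856 0.21174408 0.08938178] [0.60540101 0.30037517 0.42193934]
```

>>> servo_tool(motion=[-1, 0, 0.075, 0, 0, -1, -0.06, 0.075, 0, 0, -1, -0.12, 0.075, 0, 0, -1, -0.18, 0.075, 0, 0, -1, -0.18, 0.075, 0, 0])

```text
time: 41.0
tool_pos: [0.5932, 0.2576, 0.073]
tool_rot: [-0.001, 0.718, 0.696, 0.001]
contact_force: [-0.3, 7.6, -1.3]
gripper_width: 0.538
grasp_force: 62.0
```

>>> servo_tool(motion=[-1, -0.04, 0, 0, 0, -1, -0.08, 0, 0, 0, -1, -0.12, 0, 0, 0, -1, -0.12, 0, 0, 0])

```text
time: 41.5
tool_pos: [0.5913, 0.2513, 0.0721]
tool_rot: [-0.008, 0.718, 0.695, 0.007]
contact_force: [2.6, 33.4, -10.2]
gripper_width: 0.501
grasp_force: 64.1
```

Force is rising, so I'm backing off to measure.

>>> servo_tool(motion=[-1, 0.1, 0, 0, 0, -1, 0.2, 0, 0, 0, -1, 0.35, 0, -0.2, 0, -1, 0.35, 0, -0.6, 0, -1, 0.35, 0, -0.9, 0])

```text
time: 42.12
tool_pos: [0.5952, 0.2835, 0.1832]
tool_rot: [0.001, 0.718, 0.696, 0.001]
contact_force: [0.8, -0.4, -1.0]
gripper_width: 0.499
grasp_force: 58.7
```

```bash
python3 - <<'E'
from fit import *
P0=pose()[0]; print(P0)
Q=[]
for n,dy in(("top",0),("side",.004)):
    p,d,W=look(n); W=W+np.array([0,dy,0])
    o=(p[...,0].astype(int)-p[...,2]>35)&(abs(W[...,0]-P0[0])<.06)&(abs(W[...,1]-P0[1])<.11)&(W[...,2]>.06)&(W[...,2]<P0[2]+.07)
    q=W[o]; Q.append(q); print(n,len(q),q.min(0),q.max(0))
    if n=="side": cv2.imwrite("pics/s12.png",cv2.resize(p[40:200,240:440,::-1],None,fx=3,fy=3))
E
```

```text
[0.59516634 0.28351527 0.18315353]
top 59 [0.5721534  0.23925521 0.19475588] [0.61772205 0.27024967 0.24779675]
side 190 [0.57443254 0.23725285 0.20093108] [0.62017042 0.27407159 0.22303603]
```

View pics/s12.png

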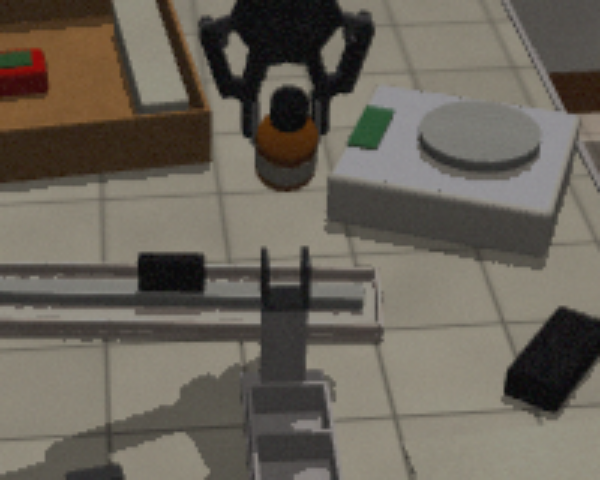

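The bottle, cap at (290,105) and body at (287,150), is now only about 20° off vertical and firmly held. Fitting its pose.

```bash
cat >> fit.py <<'E'
def held():
    P0=pose()[0]; Q=[]
    for n,dy in(("top",0),("side",.004)):
        p,d,W=look(n); W=W+np.array([0,dy,0])
        q=sel(W,P0[0]-.024,P0[0]+.024,P0[1]-.09,P0[1]-.012,P0[2]-.05,P0[2]+.068); Q.append(q)
    for P in(Q[1],np.vstack(Q)):
        r=fitb(P,[P0[0],P0[1]-.01,P0[2]-.02]); t=r.x
        ax=np.array([np.sin(t[3]),np.sin(t[4]),0]); ax[2]=np.sqrt(1-ax@ax); res=abs(sdf(P,t[:3],t[3],t[4]))
        print(len(P),t.round(4),"res",np.median(res).round(4),np.percentile(res,90).round(4),"foot-tcp",(t[:3]-P0).round(4),"cap",(t[:3]+.073*ax-P0).round(4))
    return P0
E
python3 -c "
from fit import *
print(held())"
```

```text
568 [ 0.5963  0.2769  0.1667 -0.0027 -0.3534] res 0.001 0.0029 foot-tcp [-0.0015 -0.0074 -0.0209] cap [-0.0017 -0.0327  0.0476]
794 [ 0.5965  0.2767  0.1677 -0.0037 -0.3542] res 0.0012 0.003 foot-tcp [-0.0013 -0.0077 -0.02  ] cap [-0.0016 -0.033   0.0485]
[0.59779262 0.28432165 0.18766178]
```

>>> servo_tool(motion=[-1, -0.2, -0.25, 0, 0, -1, -0.4, -0.5, 0, 0, -1, -0.6, -0.75, 0, 0, -1, -0.815, -0.955, 0, 0, -1, -0.815, -0.955, 0, 0])

```text
time: 42.95
tool_pos: [0.4741, 0.188, 0.178]
tool_rot: [-0.001, 0.719, 0.695, -0.002]
contact_force: [0.9, 0.2, -1.6]
gripper_width: 0.5
grasp_force: 58.9
```

>>> servo_tool(motion=[-1, 0, 0, 0.2, 0, -1, 0, 0, 0.4, 0, -1, 0, 0, 0.6, 0, -1, 0, 0, 0.8, 0, -1, 0, 0, 0.95, 0])

```text
time: 43.58
tool_pos: [0.4759, 0.1894, 0.0644]
tool_rot: [-0.001, 0.718, 0.696, -0.001]
contact_force: [-0.6, -0.5, -1.4]
gripper_width: 0.498
grasp_force: 58.9
```

>>> servo_tool(motion=[-1, 0, 0, 0.1, 0, -1, 0, 0, 0.2, 0, -1, 0, 0, 0.27, 0, -1, 0, 0, 0.32, 0])

```text
time: 44.08
tool_pos: [0.477, 0.1896, 0.0286]
tool_rot: [0.0, 0.718, 0.696, 0.0]
contact_force: [-0.0, 0.1, 0.6]
gripper_width: 0.501
grasp_force: 59.5
```

>>> servo_tool(motion=[-1, 0, 0, 0.03, 0, -1, 0, 0, 0.06, 0, -1, 0, 0, 0.1, 0, -1, 0, 0, 0.1, 0])

```text
time: 44.58
tool_pos: [0.4788, 0.1904, 0.0189]
tool_rot: [0.001, 0.718, 0.696, 0.002]
contact_force: [-0.2, -0.0, -0.5]
gripper_width: 0.22
grasp_force: 0.0
```

It popped out of the fingers at bench level. Backing away and checking whether it's standing.

>>> servo_tool(motion=[-1, 0.15, 0, 0, 0, -1, 0.25, 0, -0.3, 0, -1, 0.25, 0, -0.7, 0, -1, 0.25, 0, -1, 0, -1, 0.25, 0, -1, 0])

```text
time: 45.2
tool_pos: [0.4799, 0.221, 0.1405]
tool_rot: [0.002, 0.718, 0.696, 0.003]
contact_force: [0.0, 0.0, 0.1]
gripper_width: 0.003
grasp_force: 0.0
```

>>> servo_tool(motion=[0.2, 0.2, 0.2, -0.5, 0, 0.2, 0.5, 0.5, -0.6, 0, 0.2, 0.8, 0.5, -0.6, 0])

```text
time: 45.58
tool_pos: [0.5429, 0.315, 0.2093]
tool_rot: [0.0, 0.719, 0.695, 0.001]
contact_force: [0.6, -0.9, -0.2]
gripper_width: 0.594
grasp_force: 0.0
```

```bash
python3 - <<'E'
from fit import *
p,d,W=look("side"); W=W+np.array([0,.004,0])
for n in("side","top"):
    p,d,W=look(n)
    if n=="side": W=W+np.array([0,.004,0])
    q=sel(W,.41,.54,.10,.26,.008,.11); print(n,len(q),q.min(0),q.max(0))
    if len(q)>30:
        r=fitb(q,[np.median(q[:,0]),np.median(q[:,1]),0]); print(r.x.round(4),np.median(abs(sdf(q,r.x[:3],*r.x[3:]))))
E
```

```text
side 552 [0.4560032  0.12823567 0.00818006] [0.50434121 0.17062104 0.0884007 ]
[0.4805 0.1551 0.0027 0.0033 0.0075] 0.0010114362426023316
top 270 [0.45120436 0.12950107 0.00804343] [0.50361717 0.17745732 0.09115348]
[ 0.4797  0.1547  0.0017  0.0328 -0.0076] 0.0009777440720326134
```

It is standing upright at (0.480, 0.155). Grasping it by the cap, for cell 3.

>>> servo_tool(motion=[0.2, -0.35, -0.12, 0, 0, 0.2, -0.68, -0.24, 0, 0, 0.2, -0.68, -0.24, 0, 0])

```text
time: 46.1
tool_pos: [0.5076, 0.2303, 0.2067]
tool_rot: [-0.0, 0.719, 0.695, -0.002]
contact_force: [-0.5, -0.6, 0.3]
gripper_width: 0.601
grasp_force: 0.0
```

>>> servo_tool(motion=[0.2, -0.35, -0.12, 0.2, 0, 0.2, -0.68, -0.24, 0.4, 0, 0.2, -0.68, -0.24, 0.55, 0, 0.2, -0.68, -0.24, 0.55, 0, 0.2, -0.68, -0.24, 0.55, 0])

```text
time: 46.72
tool_pos: [0.4788, 0.1531, 0.1435]
tool_rot: [0.0, 0.718, 0.696, 0.001]
contact_force: [0.1, 1.3, -0.1]
gripper_width: 0.601
grasp_force: 0.0
```

```bash
python3 - <<'E'
from h import *
print(pose()[0],goal([.480,.155,.061],-.031))
E
```

```text
[0.47878327 0.15313033 0.14349128] (array([0.016, 0.009, 0.687]), np.float64(0.0006052021103096774), -0.0305)
```

>>> servo_tool(motion=[0.2, 0.016, 0.009, 0.2, 0, 0.2, 0.016, 0.009, 0.4, 0, 0.2, 0.016, 0.009, 0.6, 0, 0.2, 0.016, 0.009, 0.685, 0, 0.2, 0.016, 0.009, 0.685, 0])

```text
time: 47.35
tool_pos: [0.4794, 0.1546, 0.0607]
tool_rot: [-0.0, 0.718, 0.696, -0.0]
contact_force: [-1.2, -0.7, -0.4]
gripper_width: 0.597
grasp_force: 0.0
```

>>> servo_tool(motion=[-1, 0, 0, 0, 0, -1, 0, 0, 0, 0, -1, 0, 0, 0, 0, -1, 0, 0, 0, 0])

```text
time: 47.85
tool_pos: [0.4804, 0.1545, 0.0623]
tool_rot: [0.001, 0.718, 0.696, 0.001]
contact_force: [-1.2, 0.8, 7.3]
gripper_width: 0.333
grasp_force: 59.9
```

>>> servo_tool(motion=[-1, 0, 0, -0.2, 0, -1, 0, 0, -0.4, 0, -1, 0, 0, -0.65, 0, -1, 0, 0, -0.75, 0, -1, 0, 0, -0.75, 0])

```text
time: 48.48
tool_pos: [0.4795, 0.1542, 0.151]
tool_rot: [0.0, 0.718, 0.696, 0.001]
contact_force: [0.3, 0.1, -2.1]
gripper_width: 0.327
grasp_force: 59.4
```

>>> servo_tool(motion=[-1, -0.05, 0.25, 0, 0, -1, -0.1, 0.5, 0, 0, -1, -0.15, 0.75, 0, 0, -1, -0.158, 0.914, 0, 0, -1, -0.158, 0.914, 0, 0])

```text
time: 49.1
tool_pos: [0.5879, 0.1314, 0.1483]
tool_rot: [-0.001, 0.718, 0.696, -0.001]
contact_force: [-0.5, -0.3, -1.5]
gripper_width: 0.327
grasp_force: 59.6
```

```bash
python3 - <<'E'
from fit import *
held(); print(pose()[0],goal([.5891,.1327,.11],-.031))
E
```

```text
351 [ 0.587   0.1328  0.0952  0.0185 -0.0117] res 0.0011 0.0027 foot-tcp [-0.0009  0.0014 -0.0531] cap [0.0004 0.0006 0.0199]
352 [ 0.587   0.1328  0.0953  0.0186 -0.0124] res 0.0011 0.0027 foot-tcp [-0.001   0.0014 -0.053 ] cap [0.0004 0.0005 0.02  ]
[0.58686494 0.13172704 0.14874706] (array([0.009, 0.019, 0.323]), np.float64(-0.0006339947802401721), -0.0315)
```

>>> servo_tool(motion=[-1, 0, 0.02, 0.15, 0, -1, 0, 0.02, 0.3, 0, -1, 0, 0.02, 0.42, 0, -1, 0, 0.02, 0.54, 0, -1, 0, 0.02, 0.65, 0])

```text
time: 49.82
tool_pos: [0.5904, 0.1317, 0.0714]
tool_rot: [-0.0, 0.718, 0.696, -0.0]
contact_force: [-0.4, 0.5, -1.1]
gripper_width: 0.325
grasp_force: 59.6
```

>>> servo_tool(motion=[-1, 0, 0, 0, 0, -1, 0, 0, 0, 0, 0.2, 0, 0, 0, 0, 0.2, 0, 0, 0, 0, 0.2, 0, 0, 0, 0])

```text
time: 50.45
tool_pos: [0.591, 0.1318, 0.0732]
tool_rot: [0.0, 0.718, 0.696, 0.0]
contact_force: [0.7, 0.8, -0.1]
gripper_width: 0.599
grasp_force: 0.0
```

>>> servo_tool(motion=[0.2, 0, 0, -0.3, 0, 0.2, 0, 0, -0.6, 0, 0.2, 0, 0, -0.97, 0, 0.2, 0, 0, -0.97, 0])

```text
time: 50.95
tool_pos: [0.5935, 0.132, 0.1947]
tool_rot: [0.003, 0.718, 0.696, 0.004]
contact_force: [0.2, 0.3, 0.2]
gripper_width: 0.599
grasp_force: 0.0
```

>>> servo_tool(motion=[0.2, -0.5, -0.2, 0, 0, 0.2, -0.95, -0.4, 0, 0, 0.2, -0.95, -0.4, 0, 0])

```text
time: 51.32
tool_pos: [0.5371, 0.0166, 0.1875]
tool_rot: [-0.001, 0.72, 0.694, -0.001]
contact_force: [-0.3, 1.3, -0.3]
gripper_width: 0.604
grasp_force: 0.0
```

>>> servo_tool(motion=[0.2, -0.5, -0.2, 0, 0, 0.2, -0.95, -0.4, 0, 0, 0.2, -0.95, -0.4, 0, 0])

```text
time: 51.7
tool_pos: [0.4863, -0.0953, 0.1882]
tool_rot: [-0.0, 0.72, 0.694, -0.0]
contact_force: [1.2, 0.2, 0.4]
gripper_width: 0.597
grasp_force: 0.0
```

>>> servo_tool(motion=[0.2, -0.5, -0.2, 0, 0, 0.2, -0.95, -0.4, 0, 0, 0.2, -0.95, -0.4, 0, 0, 0.2, -0.95, -0.4, 0, 0])

```text
time: 52.2
tool_pos: [0.4364, -0.2046, 0.1885]
tool_rot: [-0.0, 0.718, 0.696, 0.0]
contact_force: [-0.0, 1.1, -0.5]
gripper_width: 0.599
grasp_force: 0.0
```

```bash
python3 - <<'E'
from h import *
for n in("top","side"):
    p,d,W=look(n); print(n); caps(W,.54,.64,-.09,.18); caps(W,.35,.7,-.45,-.15)
print(pose()[0])
for t in([.413,-.3335],[.619,-.3493]): print(goal(t+[.16],-.031))
E
```

```text
top
 cap [ 0.5867 -0.0496  0.0897] 99
 cap [0.59   0.1311 0.09  ] 101
 cap [ 0.6187 -0.3493  0.0837] 97
side
 cap [ 0.5875 -0.0608  0.0906] 182
 cap [0.5902 0.121  0.0897] 140
 cap [ 0.6174 -0.3564  0.085 ] 289
 cap [ 0.4122 -0.3409  0.0851] 289
[ 0.43664469 -0.20407964  0.1886146 ]
(array([-1.084, -0.166,  0.238]), np.float64(0.0025829264109675544), -0.029)
(array([-1.166,  1.554,  0.237]), np.float64(0.0025829264109675544), -0.029)
```

>>> servo_tool(motion=[0.2, -0.4, -0.08, 0, 0, 0.2, -0.8, -0.16, 0, 0, 0.2, -1, -0.17, 0.2, 0, 0.2, -1, -0.17, 0.4, 0, 0.2, -1, -0.17, 0.5, 0])

```text
time: 52.92
tool_pos: [0.412, -0.3233, 0.1272]
tool_rot: [-0.001, 0.717, 0.697, 0.0]
contact_force: [0.6, 0.4, -0.1]
gripper_width: 0.597
grasp_force: 0.0
```

>>> servo_tool(motion=[0.2, -0.08, 0, 0, 0, 0.2, -0.08, 0, 0, 0, 0.2, -0.08, 0, 0, 0])

```text
time: 53.3
tool_pos: [0.4121, -0.3349, 0.1302]
tool_rot: [0.001, 0.718, 0.696, 0.0]
contact_force: [-0.0, -0.1, -0.5]
gripper_width: 0.597
grasp_force: 0.0
```

```bash
python3 - <<'E'
from h import *
print(pose()[0],goal([.413,-.3335,.061],-.031))
E
```

```text
[ 0.41209923 -0.33492987  0.130238  ] (array([0.013, 0.006, 0.577]), np.float64(-0.00022149517243079799), -0.0312)
```

>>> servo_tool(motion=[0.2, 0.01, 0.005, 0.2, 0, 0.2, 0.01, 0.005, 0.4, 0, 0.2, 0.01, 0.005, 0.575, 0, 0.2, 0.01, 0.005, 0.575, 0, 0.2, 0.01, 0.005, 0.575, 0])

```text
time: 53.92
tool_pos: [0.4127, -0.3339, 0.0613]
tool_rot: [0.001, 0.718, 0.696, 0.0]
contact_force: [0.7, 1.0, 0.6]
gripper_width: 0.598
grasp_force: 0.0
```

>>> servo_tool(motion=[-1, 0, 0, 0, 0, -1, 0, 0, 0, 0, -1, 0, 0, 0, 0, -1, 0, 0, 0, 0])

```text
time: 54.42
tool_pos: [0.4126, -0.3342, 0.0616]
tool_rot: [0.001, 0.718, 0.696, -0.0]
contact_force: [-1.9, 0.2, 6.2]
gripper_width: 0.33
grasp_force: 59.1
```

>>> servo_tool(motion=[-1, 0, 0, -0.2, 0, -1, 0, 0, -0.5, 0, -1, 0, 0, -0.8, 0, -1, 0, 0, -1, 0])

```text
time: 54.92
tool_pos: [0.4124, -0.3336, 0.1818]
tool_rot: [0.001, 0.718, 0.696, 0.0]
contact_force: [0.2, -1.1, -2.8]
gripper_width: 0.331
grasp_force: 59.3
```

>>> servo_tool(motion=[-1, 0.1, 0.04, -0.2, 0, -1, 0.3, 0.14, -0.35, 0, -1, 0.5, 0.23, -0.35, 0, -1, 0.75, 0.34, -0.35, 0, -1, 0.977, 0.448, -0.35, 0])

```text
time: 55.55
tool_pos: [0.4696, -0.2167, 0.2216]
tool_rot: [-0.0, 0.718, 0.696, 0.0]
contact_force: [0.6, -0.5, -1.5]
gripper_width: 0.327
grasp_force: 59.3
```

>>> servo_tool(motion=[-1, 0.25, 0.11, 0, 0, -1, 0.5, 0.23, 0, 0, -1, 0.75, 0.34, 0, 0, -1, 0.977, 0.448, 0, 0])

```text
time: 56.05
tool_pos: [0.527, -0.1011, 0.2215]
tool_rot: [-0.0, 0.718, 0.696, -0.0]
contact_force: [-0.7, 0.1, -2.1]
gripper_width: 0.327
grasp_force: 59.3
```

>>> servo_tool(motion=[-1, 0.25, 0.11, 0, 0, -1, 0.5, 0.23, 0, 0, -1, 0.75, 0.34, 0, 0, -1, 0.977, 0.448, 0, 0, -1, 0.977, 0.448, 0, 0])

```text
time: 56.68
tool_pos: [0.5844, 0.0148, 0.2213]
tool_rot: [-0.0, 0.717, 0.697, -0.0]
contact_force: [0.5, -0.3, -1.8]
gripper_width: 0.329
grasp_force: 59.5
```

```bash
python3 - <<'E'
from fit import *
held(); print(pose()[0],goal([.5854,.0128,.071],-.031))
E
```

```text
530 [ 0.5833  0.0147  0.1722  0.0256 -0.011 ] res 0.001 0.0032 foot-tcp [-0.0011 -0.0001 -0.0492] cap [ 0.0007 -0.0009  0.0238]
585 [ 0.5836  0.0147  0.1699  0.0194 -0.0086] res 0.001 0.0028 foot-tcp [-0.0008 -0.0001 -0.0514] cap [ 0.0006 -0.0007  0.0216]
[0.58396137 0.01309194 0.2214315 ] (array([-0.002,  0.013,  1.254]), np.float64(-2.369808628384448e-06), -0.031)
```

>>> servo_tool(motion=[-1, 0, 0.013, 0.2, 0, -1, 0, 0.013, 0.4, 0, -1, 0, 0.013, 0.6, 0, -1, 0, 0.013, 0.75, 0, -1, 0, 0.013, 0.75, 0])

```text
time: 57.4
tool_pos: [0.5844, 0.0126, 0.13]
tool_rot: [-0.001, 0.718, 0.696, -0.001]
contact_force: [0.1, 0.4, -0.8]
gripper_width: 0.328
grasp_force: 59.5
```

>>> servo_tool(motion=[-1, 0, 0, 0.1, 0, -1, 0, 0, 0.2, 0, -1, 0, 0, 0.3, 0, -1, 0, 0, 0.4, 0, -1, 0, 0, 0.48, 0])

```text
time: 58.02
tool_pos: [0.5856, 0.0132, 0.0732]
tool_rot: [-0.0, 0.718, 0.696, -0.0]
contact_force: [0.6, -0.3, -0.8]
gripper_width: 0.332
grasp_force: 59.5
```

>>> servo_tool(motion=[-1, 0, 0, 0.02, 0, -1, 0, 0, 0.02, 0, 0.2, 0, 0, 0.02, 0, 0.2, 0, 0, 0.02, 0, 0.2, 0, 0, 0.02, 0])

```text
time: 58.65
tool_pos: [0.5863, 0.0131, 0.0725]
tool_rot: [0.0, 0.718, 0.696, 0.0]
contact_force: [0.4, -0.5, -0.3]
gripper_width: 0.6
grasp_force: 0.0
```

>>> servo_tool(motion=[0.2, 0, 0, -0.3, 0, 0.2, 0, 0, -0.6, 0, 0.2, 0, 0, -0.97, 0, 0.2, 0, 0, -0.97, 0])

```text
time: 59.15
tool_pos: [0.5888, 0.0128, 0.1941]
tool_rot: [0.004, 0.718, 0.696, 0.003]
contact_force: [0.7, 0.4, -0.2]
gripper_width: 0.6
grasp_force: 0.0
```

>>> servo_tool(motion=[0.2, -0.4, 0.1, 0, 0, 0.2, -0.9, 0.1, 0, 0, 0.2, -1, 0.1, 0, 0])

```text
time: 59.52
tool_pos: [0.5934, -0.1099, 0.1871]
tool_rot: [-0.001, 0.719, 0.695, -0.001]
contact_force: [0.5, -0.3, 1.2]
gripper_width: 0.598
grasp_force: 0.0
```

>>> servo_tool(motion=[0.2, -0.4, 0.1, 0, 0, 0.2, -0.9, 0.1, 0, 0, 0.2, -1, 0.1, 0, 0])

```text
time: 59.9
tool_pos: [0.6017, -0.2297, 0.1873]
tool_rot: [-0.001, 0.719, 0.695, -0.0]
contact_force: [0.4, -0.1, 0.0]
gripper_width: 0.598
grasp_force: 0.0
```

>>> servo_tool(motion=[0.2, -0.4, 0.1, 0, 0, 0.2, -0.9, 0.1, 0, 0, 0.2, -1, 0.1, 0, 0, 0.2, -1, 0.1, 0, 0])

```text
time: 60.4
tool_pos: [0.6104, -0.3471, 0.1875]
tool_rot: [-0.001, 0.718, 0.696, 0.0]
contact_force: [-0.4, 0.7, 0.2]
gripper_width: 0.599
grasp_force: 0.0
```

```bash
python3 - <<'E'
from h import *
p,d,W=look("side"); caps(W,.54,.64,-.1,.18); caps(W,.35,.7,-.45,-.15)
print(pose()[0],goal([.619,-.3493,.061],-.031))
E
```

```text
cap [ 0.5872 -0.0613  0.0905] 181
 cap [0.5839 0.0024 0.0898] 164
 cap [ 0.6174 -0.3567  0.0851] 293
[ 0.61061205 -0.34628977  0.18767729] (array([-0.025,  0.071,  1.056]), np.float64(0.0003740297709116863), -0.0307)
```

>>> servo_tool(motion=[0.2, -0.02, 0.07, 0.25, 0, 0.2, -0.02, 0.07, 0.5, 0, 0.2, -0.02, 0.07, 0.6, 0, 0.2, -0.02, 0.07, 0.6, 0])

```text
time: 60.95
tool_pos: [0.6186, -0.3488, 0.1154]
tool_rot: [-0.001, 0.718, 0.696, -0.0]
contact_force: [0.5, -0.2, -1.0]
gripper_width: 0.601
grasp_force: 0.0
```

>>> servo_tool(motion=[0.2, 0, 0, 0.15, 0, 0.2, 0, 0, 0.3, 0, 0.2, 0, 0, 0.45, 0, 0.2, 0, 0, 0.45, 0, 0.2, 0, 0, 0.45, 0])

```text
time: 61.58
tool_pos: [0.619, -0.3507, 0.0624]
tool_rot: [0.0, 0.718, 0.696, 0.0]
contact_force: [0.6, -0.2, -0.3]
gripper_width: 0.595
grasp_force: 0.0
```

>>> servo_tool(motion=[-1, 0, 0, 0, 0, -1, 0, 0, 0, 0, -1, 0, 0, 0, 0, -1, 0, 0, 0, 0])

```text
time: 62.08
tool_pos: [0.6194, -0.351, 0.0637]
tool_rot: [0.001, 0.718, 0.696, 0.0]
contact_force: [-2.2, 0.9, 6.4]
gripper_width: 0.326
grasp_force: 59.4
```

>>> servo_tool(motion=[-1, 0, 0, -0.2, 0, -1, 0, 0, -0.5, 0, -1, 0, 0, -0.8, 0, -1, 0, 0, -1, 0])

```text
time: 62.58
tool_pos: [0.6195, -0.3508, 0.1855]
tool_rot: [0.001, 0.718, 0.696, 0.0]
contact_force: [-0.2, 0.4, -1.3]
gripper_width: 0.33
grasp_force: 59.3
```

>>> servo_tool(motion=[-1, 0, 0, -0.2, 0, -1, 0.25, -0.02, -0.35, 0, -1, 0.45, -0.05, -0.35, 0, -1, 0.7, -0.07, -0.35, 0, -1, 0.877, -0.093, -0.35, 0])

```text
time: 63.2
tool_pos: [0.6102, -0.2425, 0.2227]
tool_rot: [-0.001, 0.718, 0.696, -0.0]
contact_force: [0.5, 0.0, -1.8]
gripper_width: 0.327
grasp_force: 59.3
```

>>> servo_tool(motion=[-1, 0.22, -0.02, 0, 0, -1, 0.44, -0.05, 0, 0, -1, 0.66, -0.07, 0, 0, -1, 0.877, -0.093, 0, 0])

```text
time: 63.7
tool_pos: [0.6029, -0.1376, 0.2243]
tool_rot: [-0.0, 0.718, 0.696, 0.0]
contact_force: [1.3, -0.4, -0.3]
gripper_width: 0.327
grasp_force: 59.3
```

>>> servo_tool(motion=[-1, 0.22, -0.02, 0, 0, -1, 0.44, -0.05, 0, 0, -1, 0.66, -0.07, 0, 0, -1, 0.877, -0.093, 0, 0])

```text
time: 64.2
tool_pos: [0.5949, -0.0321, 0.2243]
tool_rot: [0.0, 0.718, 0.696, 0.0]
contact_force: [0.6, 0.4, -1.9]
gripper_width: 0.325
grasp_force: 59.3
```

>>> servo_tool(motion=[-1, 0.22, -0.02, 0, 0, -1, 0.44, -0.05, 0, 0, -1, 0.66, -0.07, 0, 0, -1, 0.877, -0.093, 0, 0, -1, 0.877, -0.093, 0, 0])

```text
time: 64.82
tool_pos: [0.5868, 0.0738, 0.2244]
tool_rot: [-0.0, 0.717, 0.697, 0.0]
contact_force: [0.1, -0.0, -1.9]
gripper_width: 0.327
grasp_force: 59.3
```

```bash
python3 - <<'E'
from fit import *
held(); print(pose()[0],goal([.5872,.0728,.072],-.031))
E
```

```text
469 [ 0.5864  0.0741  0.1728  0.0159 -0.0128] res 0.0011 0.003 foot-tcp [-0.0005  0.0004 -0.0516] cap [ 0.0007 -0.0006  0.0214]
526 [ 0.5866  0.0742  0.1712  0.0108 -0.0116] res 0.0011 0.0028 foot-tcp [-0.0003  0.0004 -0.0532] cap [ 0.0005 -0.0005  0.0198]
[0.58718887 0.07200824 0.22431572] (array([ 0.007, -0.   ,  1.269]), np.float64(0.0004219284255067825), -0.0307)
```

>>> servo_tool(motion=[-1, 0.005, 0, 0.2, 0, -1, 0.005, 0, 0.4, 0, -1, 0.005, 0, 0.6, 0, -1, 0.005, 0, 0.75, 0, -1, 0.005, 0, 0.75, 0])

```text
time: 65.55
tool_pos: [0.5863, 0.0717, 0.1324]
tool_rot: [-0.001, 0.718, 0.696, -0.001]
contact_force: [-0.7, -0.0, -1.3]
gripper_width: 0.325
grasp_force: 59.4
```

>>> servo_tool(motion=[-1, 0, 0, 0.1, 0, -1, 0, 0, 0.2, 0, -1, 0, 0, 0.3, 0, -1, 0, 0, 0.4, 0, -1, 0, 0, 0.5, 0])

```text
time: 66.18
tool_pos: [0.5874, 0.0723, 0.0734]
tool_rot: [-0.0, 0.718, 0.696, -0.0]
contact_force: [-0.8, 0.0, -0.5]
gripper_width: 0.33
grasp_force: 59.4
```

>>> servo_tool(motion=[-1, 0, 0, 0.01, 0, -1, 0, 0, 0.01, 0, 0.2, 0, 0, 0.01, 0, 0.2, 0, 0, 0.01, 0, 0.2, 0, 0, 0.01, 0])

```text
time: 66.8
tool_pos: [0.5879, 0.0722, 0.0738]
tool_rot: [0.0, 0.718, 0.696, 0.0]
contact_force: [0.1, 0.1, -0.2]
gripper_width: 0.599
grasp_force: 0.0
```

>>> servo_tool(motion=[0.2, 0, 0, -0.3, 0, 0.2, 0, 0, -0.6, 0, 0.2, 0, 0, -0.97, 0, 0.2, 0, 0, -0.97, 0])

```text
time: 67.3
tool_pos: [0.5904, 0.0723, 0.1953]
tool_rot: [0.003, 0.718, 0.696, 0.004]
contact_force: [-0.2, 0.2, 0.2]
gripper_width: 0.598
grasp_force: 0.0
```

>>> servo_tool(motion=[0.2, 0, -0.4, -0.3, 0, 0.2, 0, -0.9, -0.3, 0, 0.2, 0, -1, -0.3, 0, 0.2, 0, -1, -0.3, 0])

```text
time: 67.8
tool_pos: [0.4672, 0.0761, 0.225]
tool_rot: [0.0, 0.718, 0.696, 0.0]
contact_force: [-0.5, 0.1, -0.3]
gripper_width: 0.6
grasp_force: 0.0
```

```bash
cat > chk.py <<'E'
from h import *
C=np.array([.5863,.0428]); yd=np.array([.0314,.9995])
p,d,W=look("top"); caps(W,.54,.64,-.1,.18)
print("cells",[(C+k*yd).round(4).tolist() for k in(-.09,-.03,.03,.09)])
b=sel(W,.42,.58,.28,.37,.047,.06); print("block",rect(b))
m=sel(W,.3,.7,.27,.38,.015,.024)
p,d,W2=look("side"); print("side block",rect(sel(W2,.42,.58,.27,.37,.047,.062)))
print("pin",rect(sel(W,.33,.55,-.02,.18,.026,.045)),rect(sel(W,.3,.55,-.02,.18,.012,.045)))
P,R=pose(); print(P,R.round(3)[:,1])
np.save("wt.npy",W)
E
python3 chk.py
```

```text
cap [0.5973 0.0717 0.0906] 17
 cap [0.5986 0.1316 0.0902] 37
 cap [0.5842 0.0132 0.0897] 98
 cap [ 0.5879 -0.0497  0.09  ] 99
cells [[0.5835, -0.0472], [0.5854, 0.0128], [0.5872, 0.0728], [0.5891, 0.1328]]
block (array([0.503 , 0.3293]), array([16.3, 59.3]), 3.0183, 133)
side block (array([0.503 , 0.3255]), array([21.4, 57.6]), 3.0255, 116)
pin (array([0.4309, 0.0726]), array([14.5, 42.7]), 0.0425, 76) (array([0.4271, 0.0725]), array([14.5, 50.5]), 0.0425, 80)
[0.46836967 0.07591684 0.22544818] [ 0.999 -0.032  0.   ]
```

All four bottles are in their cells. Going to the bar in the tray.

>>> servo_tool(motion=[0.2, 0.35, 0.04, 0, 0, 0.2, 0.706, 0.074, 0, 0])

```text
time: 68.15
tool_pos: [0.4806, 0.1611, 0.2255]
tool_rot: [0.0, 0.719, 0.695, 0.0]
contact_force: [0.1, -0.6, 0.2]
gripper_width: 0.595
grasp_force: 0.0
```

>>> servo_tool(motion=[0.2, 0.35, 0.04, 0, 0, 0.2, 0.706, 0.074, 0, 0])

```text
time: 68.4
tool_pos: [0.4921, 0.2464, 0.2251]
tool_rot: [0.0, 0.718, 0.696, -0.0]
contact_force: [-0.1, 0.4, 0.1]
gripper_width: 0.601
grasp_force: 0.0
```

>>> servo_tool(motion=[0.2, 0.35, 0.04, 0, -0.19, 0.2, 0.706, 0.074, 0, -0.38, 0.2, 0.706, 0.074, 0, -0.57, 0.2, 0.706, 0.074, 0, -0.76, 0.2, 0.706, 0.074, 0, -0.943])

```text
time: 69.03
tool_pos: [0.5034, 0.3298, 0.2246]
tool_rot: [-0.0, 0.415, 0.91, -0.0]
contact_force: [-0.2, 0.2, -0.0]
gripper_width: 0.6
grasp_force: 0.0
```

>>> servo_tool(motion=[0.2, 0, 0, 0.1, -0.19, 0.2, 0, 0, 0.3, -0.38, 0.2, 0, 0, 0.5, -0.57, 0.2, 0, 0, 0.8, -0.76, 0.2, 0, 0, 0.9, -0.943])

```text
time: 69.65
tool_pos: [0.5017, 0.3287, 0.1135]
tool_rot: [-0.002, 0.058, 0.998, -0.001]
contact_force: [-0.7, -0.2, -0.4]
gripper_width: 0.602
grasp_force: 0.0
```

>>> servo_tool(motion=[0.2, 0, 0, 0, 0, 0.2, 0, 0, 0, 0])

```text
time: 69.9
tool_pos: [0.5033, 0.3296, 0.1181]
tool_rot: [0.0, 0.062, 0.998, 0.0]
contact_force: [-0.7, 0.3, 0.0]
gripper_width: 0.599
grasp_force: 0.0
```

```bash
python3 - <<'E'
from h import *
print(pose()[0],goal([.503,.329,.031],1.4497))
E
```

```text
[0.50331467 0.32964704 0.11810382] (array([ 0.003, -0.006,  0.726]), np.float64(-0.002667130632537461), 1.4476)
```

>>> servo_tool(motion=[0.2, 0, -0.005, 0.25, 0, 0.2, 0, -0.005, 0.5, 0, 0.2, 0, -0.005, 0.73, 0, 0.2, 0, -0.005, 0.73, 0, 0.2, 0, -0.005, 0.73, 0])

```text
time: 70.53
tool_pos: [0.5035, 0.3293, 0.0318]
tool_rot: [0.001, 0.061, 0.998, 0.001]
contact_force: [1.1, -0.3, 0.5]
gripper_width: 0.601
grasp_force: 0.0
```

>>> servo_tool(motion=[-1, 0, 0, 0, 0, -1, 0, 0, 0, 0, -1, 0, 0, 0, 0, -1, 0, 0, 0, 0, -1, 0, 0, 0, 0])

```text
time: 71.15
tool_pos: [0.503, 0.329, 0.0315]
tool_rot: [0.001, 0.06, 0.998, 0.0]
contact_force: [-0.4, -2.6, 5.8]
gripper_width: 0.174
grasp_force: 59.9
```

>>> servo_tool(motion=[-1, 0, 0, -0.15, 0, -1, 0, 0, -0.4, 0, -1, 0, 0, -0.7, 0, -1, 0, 0, -1, 0])

```text
time: 71.65
tool_pos: [0.5015, 0.3284, 0.1511]
tool_rot: [-0.0, 0.06, 0.998, -0.0]
contact_force: [-0.6, -0.2, -2.4]
gripper_width: 0.174
grasp_force: 58.7
```

>>> servo_tool(motion=[-1, 0, 0, -0.3, 0, -1, 0, 0, -0.6, 0, -1, 0, 0, -0.7, 0, -1, 0, 0, -0.7, 0])

```text
time: 72.15
tool_pos: [0.5021, 0.3287, 0.2344]
tool_rot: [0.0, 0.06, 0.998, 0.0]
contact_force: [-1.2, 0.5, -2.1]
gripper_width: 0.176
grasp_force: 58.9
```

```bash
python3 - <<'E'
from h import *
print(pose()[0],goal([.5864,.0428,.24],-.0314))
for n in("top","side"):
    p,d,W=look(n)
    P=pose()[0]; b=sel(W,.3,.7,.25,.40,P[2]-.03,P[2]-.001); 
    # ends of the bar: slope along x
    a=b[abs(b[:,0]-P[0])>.06]
    if len(a)>30:
        k=np.polyfit(a[:,0],a[:,2],1); l=np.polyfit(a[:,0],a[:,1],1); print(n,len(a),"slope",k.round(4),"yaw",l.round(4),a.min(0),a.max(0))
E
```

```text
[0.50214183 0.32868787 0.23437246] (array([-0.985, -2.28 , -0.047]), np.float64(1.8859287203509962), 1.4498)
top 496 slope [-0.0012  0.2218] yaw [-0.1148  0.3853] [0.56199009 0.29801715 0.20729936] [0.67801413 0.33279814 0.2267014 ]
side 838 slope [-0.0033  0.2197] yaw [-0.1197  0.3808] [0.32764099 0.2913307  0.20635282] [0.67476868 0.35601437 0.22467408]
```

>>> servo_tool(motion=[-1, -0.11, -0.25, 0, 0, -1, -0.22, -0.5, 0, 0, -1, -0.328, -0.76, 0, 0])

```text
time: 72.62
tool_pos: [0.5293, 0.2322, 0.2312]
tool_rot: [-0.002, 0.06, 0.998, -0.001]
contact_force: [-0.7, -0.6, -1.5]
gripper_width: 0.172
grasp_force: 58.9
```

>>> servo_tool(motion=[-1, -0.11, -0.25, 0, 0, -1, -0.22, -0.5, 0, 0, -1, -0.328, -0.76, 0, 0])

```text
time: 73.0
tool_pos: [0.5573, 0.1369, 0.2312]
tool_rot: [-0.002, 0.06, 0.998, -0.0]
contact_force: [-0.2, -0.5, -2.4]
gripper_width: 0.171
grasp_force: 58.9
```

>>> servo_tool(motion=[-1, -0.11, -0.25, 0, 0, -1, -0.22, -0.5, 0, 0, -1, -0.328, -0.76, 0, 0])

```text
time: 73.38
tool_pos: [0.5854, 0.0418, 0.2312]
tool_rot: [-0.002, 0.06, 0.998, 0.0]
contact_force: [1.1, -0.2, -2.6]
gripper_width: 0.171
grasp_force: 58.9
```

>>> servo_tool(motion=[-1, 0, 0, 0, 0.19, -1, 0, 0, 0, 0.38, -1, 0, 0, 0, 0.57, -1, 0, 0, 0, 0.76, -1, 0, 0, 0, 0.943])

```text
time: 74.0
tool_pos: [0.5852, 0.0428, 0.2312]
tool_rot: [-0.002, 0.42, 0.908, -0.001]
contact_force: [0.0, 0.3, -2.5]
gripper_width: 0.174
grasp_force: 59.1
```

>>> servo_tool(motion=[-1, 0, 0, 0, 0.19, -1, 0, 0, 0, 0.38, -1, 0, 0, 0, 0.57, -1, 0, 0, 0, 0.76, -1, 0, 0, 0, 0.943])

```text
time: 74.62
tool_pos: [0.5851, 0.0428, 0.2311]
tool_rot: [-0.002, 0.72, 0.694, -0.002]
contact_force: [-0.6, -1.0, -1.5]
gripper_width: 0.173
grasp_force: 59.1
```

>>> servo_tool(motion=[-1, 0, 0, 0.1, 0, -1, 0, 0, 0.25, 0, -1, 0, 0, 0.35, 0, -1, 0, 0, 0.4, 0, -1, 0, 0, 0.4, 0])

```text
time: 75.25
tool_pos: [0.586, 0.0428, 0.1852]
tool_rot: [-0.0, 0.718, 0.696, -0.0]
contact_force: [0.9, -0.9, -2.6]
gripper_width: 0.171
grasp_force: 59.1
```

```bash
cat > barchk.py <<'E'
from h import *
C=np.array([.5863,.0428]); yd=np.array([.0314,.9995]); xd=np.array([.9995,-.0314])
P=pose()[0]; print(P,goal([.5865,.0445,.16],-.0320))
for n in("top","side"):
    p,d,W=look(n)
    a=sel(W,.54,.64,-.15,.24,P[2]-.022,P[2]+.001); off=np.array([.0,.004 if n=="side" else 0])
    u=(a[:,:2]+off-C)@xd*1000; v=(a[:,:2]+off-C)@yd*1000
    print(n,len(a),"v",v.min().round(1),v.max().round(1))
    for lo,hi in((-180,-110),(-110,-45),(45,110),(110,180)):
        k=(v>lo)&(v<hi)
        if k.sum()>8: print("  v",lo,"u",np.percentile(u[k],[2,98]).round(1),"mid",np.percentile(u[k],[2,98]).mean().round(1),"z",np.median(a[k,2]).round(4),k.sum())
    b=sel(W,.54,.64,-.2,.28,.125,.137); 
    u=(b[:,:2]+off-C)@xd*1000; v=(b[:,:2]+off-C)@yd*1000; k=abs(abs(v)-160)<18
    for s in(-1,1):
        kk=k&(v*s>0); 
        if kk.sum()>5: print("  bracket",s,u[kk].min().round(1),u[kk].max().round(1))
E
python3 barchk.py
```

```text
[0.58598518 0.04275946 0.18517454] (array([0.015, 0.004, 0.21 ]), np.float64(0.000992714321662477), -0.0312)
top 844 v -172.9 176.7
  v -180 u [-10.6  11.3] mid 0.3 z 0.1724 225
  v -110 u [-10.6  10.6] mid -0.0 z 0.1724 198
  v 45 u [-10.9  10.9] mid -0.0 z 0.173 107
  v 110 u [-11.   10.5] mid -0.3 z 0.1729 232
  bracket -1 -18.9 -13.8
  bracket 1 -19.4 -13.5
side 760 v -174.4 148.8
  v -180 u [-10.8  10.8] mid -0.0 z 0.1745 334
  v -110 u [-10.9  10.6] mid -0.1 z 0.1748 255
  v 45 u [ 1.7 10.8] mid 6.3 z 0.1752 27
  v 110 u [-10.9   9.6] mid -0.7 z 0.1751 9
  bracket -1 -19.4 19.1
  bracket 1 -15.8 18.9
```

The bar is centred to 0.3 mm over both brackets, level. Lowering slowly.

>>> servo_tool(motion=[-1, 0, 0, 0.08, 0, -1, 0, 0, 0.15, 0, -1, 0, 0, 0.2, 0, -1, 0, 0, 0.25, 0, -1, 0, 0, 0.3, 0])

```text
time: 75.97
tool_pos: [0.5863, 0.0428, 0.1495]
tool_rot: [-0.0, 0.718, 0.696, -0.0]
contact_force: [0.5, 0.6, -2.1]
gripper_width: 0.175
grasp_force: 59.1
```

>>> servo_tool(motion=[-1, 0, 0, 0.05, 0, -1, 0, 0, 0.1, 0, -1, 0, 0, 0.15, 0, -1, 0, 0, 0.19, 0, -1, 0, 0, 0.19, 0])

```text
time: 76.6
tool_pos: [0.5859, 0.0428, 0.1265]
tool_rot: [-0.0, 0.718, 0.696, -0.0]
contact_force: [0.4, 0.0, -2.0]
gripper_width: 0.174
grasp_force: 59.1
```

>>> servo_tool(motion=[-1, 0, 0, 0.02, 0, -1, 0, 0, 0.04, 0, -1, 0, 0, 0.04, 0])

```text
time: 76.97
tool_pos: [0.5865, 0.0428, 0.1226]
tool_rot: [0.0, 0.718, 0.696, 0.0]
contact_force: [0.1, -0.3, -1.9]
gripper_width: 0.175
grasp_force: 59.1
```

Going down a little more until it touches, then releasing.

>>> servo_tool(motion=[-1, 0, 0, 0.015, 0, -1, 0, 0, 0.02, 0, -1, 0, 0, 0.02, 0])

```text
time: 77.35
tool_pos: [0.5866, 0.0427, 0.1225]
tool_rot: [0.0, 0.718, 0.696, 0.0]
contact_force: [-5.4, -0.2, 9.4]
gripper_width: 0.174
grasp_force: 60.6
```

>>> servo_tool(motion=[0.2, 0, 0, 0, 0, 0.2, 0, 0, 0, 0, 0.2, 0, 0, 0, 0, 0.2, 0, 0, 0, 0])

```text
time: 77.85
tool_pos: [0.5862, 0.0428, 0.1197]
tool_rot: [-0.0, 0.718, 0.696, -0.0]
contact_force: [-0.4, -0.7, -0.0]
gripper_width: 0.603
grasp_force: 0.0
```

>>> servo_tool(motion=[0.2, 0, 0, -0.2, 0, 0.2, 0, 0, -0.5, 0, 0.2, 0, 0, -0.9, 0, 0.2, 0, 0, -0.9, 0])

```text
time: 78.35
tool_pos: [0.589, 0.0427, 0.2337]
tool_rot: [0.004, 0.718, 0.696, 0.003]
contact_force: [0.9, -0.5, -0.3]
gripper_width: 0.604
grasp_force: 0.0
```

>>> servo_tool(motion=[0.2, -0.4, -0.3, 0, 0, 0.2, -0.9, -0.6, 0, 0, 0.2, -1, -0.6, 0, 0, 0.2, -1, -0.6, 0, 0])

```text
time: 78.85
tool_pos: [0.5104, -0.0756, 0.2273]
tool_rot: [-0.0, 0.719, 0.695, 0.0]
contact_force: [-0.8, -0.2, 0.2]
gripper_width: 0.599
grasp_force: 0.0
```

>>> servo_tool(motion=[0.2, -0.4, -0.3, 0, 0, 0.2, -0.9, -0.6, 0, 0, 0.2, -1, -0.6, 0, 0, 0.2, -1, -0.6, 0, 0])

```text
time: 79.35
tool_pos: [0.4353, -0.1926, 0.2278]
tool_rot: [-0.0, 0.718, 0.696, 0.0]
contact_force: [0.3, 0.8, -0.1]
gripper_width: 0.603
grasp_force: 0.0
```

```bash
cat > post.py <<'E'
from h import *
C=np.array([.5863,.0428]); yd=np.array([.0314,.9995]); xd=np.array([.9995,-.0314])
for n in("top","side"):
    p,d,W=look(n); off=np.array([.0,.004 if n=="side" else 0])
    a=sel(W,.54,.64,-.16,.24,.1035,.117); u=(a[:,:2]+off-C)@xd*1000; v=(a[:,:2]+off-C)@yd*1000
    print(n,"v",v.min().round(1),v.max().round(1))
    for lo,hi in((-176,-176+28),(-140,-45),(35,140),(148,176)):
        k=(v>lo)&(v<hi)&(abs(u)<12.5)
        if k.sum()>5: print("  v",lo,"u",np.percentile(u[k],[2,98]).round(1),"z",np.median(a[k,2]).round(4),k.sum())
    print("  grip",rect(sel(W,.55,.62,.0,.09,.135,.155)))
    q=sel(W,.33,.52,-.02,.18,.026,.045)
    if len(q)>20: print("  pin",rect(q),rect(sel(W,.3,.53,-.02,.18,.012,.045)))
    r=[x for x in models.regions_of(n,"pin_grip")[:3]]
    for x in r:
        w=W[x["mask"]]; print("  net",round(x["p"],2),np.nanmedian(w,0).round(4),x["mask"].sum())
    if n=="top":
        b=sel(W,.555,.62,-.1,.18,.08,.098); vv=(b[:,:2]-C)@yd; print("  cap v",[ (b[abs(vv-k)<.02,:2].mean(0).round(3),(abs(vv-k)<.02).sum()) for k in(-.09,-.03,.03,.09)])
P,R=pose(); print(P,R[:,1].round(3))
E
python3 post.py
```

```text
top v -174.6 176.0
  v -176 u [-8.4 11.4] z 0.11 75
  v -140 u [-9.7 11.5] z 0.1098 295
  v 35 u [-9.8 11.6] z 0.1101 331
  v 148 u [-9.5 10.7] z 0.1103 81
  grip (array([0.5876, 0.0446]), array([17. , 58.4]), 1.5411, 153)
  pin (array([0.4301, 0.07  ]), array([15.8, 42.9]), 0.1689, 88) (array([0.4056, 0.0658]), array([15.8, 92.8]), 0.1689, 128)
  net 0.68 [0.5675 0.0404 0.0112] 1534
  net 0.56 [0.4227 0.0661 0.0328] 122
  net 0.52 [0.5862 0.0446 0.1103] 1234
  cap v [(array([ 0.589, -0.052]), np.int64(13)), (array([0.575, 0.014]), np.int64(19)), (array([0.576, 0.073]), np.int64(19)), (array([0.581, 0.13 ]), np.int64(13))]
side v -176.2 177.3
  v -176 u [-10.5  10.7] z 0.1109 135
  v -140 u [-10.4  10.9] z 0.1115 359
  v 35 u [-10.4  10.7] z 0.1116 192
  v 148 u [-9.8 10.7] z 0.1114 59
  grip (array([0.5869, 0.0403]), array([16.2, 64.5]), 1.5444, 166)
  pin (array([0.43  , 0.0661]), array([20.5, 44. ]), 0.0844, 136) (array([0.4051, 0.0639]), array([20.5, 94. ]), 0.0844, 251)
  net 0.79 [0.4274 0.0603 0.0232] 298
[ 0.43552761 -0.19137325  0.22774606] [ 1.    -0.029 -0.   ]
```

The bar is fully home (top at 0.110 m along its length). The pin handle is at (0.430, 0.070), axis angle 0.168. Going to grasp the pin.

>>> servo_tool(motion=[0.2, 0.45, -0.02, 0, 0, 0.2, 0.9, -0.036, 0, 0, 0.2, 1, -0.036, 0, 0])

```text
time: 79.92
tool_pos: [0.4344, -0.0694, 0.2279]
tool_rot: [-0.0, 0.716, 0.698, 0.0]
contact_force: [0.1, -0.7, -0.2]
gripper_width: 0.597
grasp_force: 0.0
```

>>> servo_tool(motion=[0.2, 0.45, -0.02, 0, 0, 0.2, 0.9, -0.036, 0, 0, 0.2, 1, -0.036, 0, 0])

```text
time: 80.3
tool_pos: [0.4337, 0.0499, 0.228]
tool_rot: [0.0, 0.717, 0.698, 0.0]
contact_force: [0.5, -0.9, -0.1]
gripper_width: 0.604
grasp_force: 0.0
```

>>> servo_tool(motion=[0.2, 0.178, -0.036, 0, 0.2, 0.2, 0.178, -0.036, 0, 0.4, 0.2, 0.178, -0.036, 0, 0.6, 0.2, 0.178, -0.036, 0, 0.8, 0.2, 0.178, -0.036, 0, 0.875])

```text
time: 80.92
tool_pos: [0.4305, 0.0683, 0.2279]
tool_rot: [0.0, 0.911, 0.412, -0.0]
contact_force: [0.3, 0.1, -0.1]
gripper_width: 0.598
grasp_force: 0.0
```

>>> servo_tool(motion=[0.2, 0, 0, 0, 0.2, 0.2, 0, 0, 0.2, 0.4, 0.2, 0, 0, 0.5, 0.6, 0.2, 0, 0, 0.8, 0.8, 0.2, 0, 0, 1, 0.875])

```text
time: 81.55
tool_pos: [0.4295, 0.0683, 0.106]
tool_rot: [0.0, 0.997, 0.081, -0.001]
contact_force: [0.0, 0.6, -0.3]
gripper_width: 0.599
grasp_force: 0.0
```

>>> servo_tool(motion=[0.2, 0, 0, 0.2, 0, 0.2, 0, 0, 0.3, 0, 0.2, 0, 0, 0.3, 0, 0.2, 0, 0, 0.3, 0])

```text
time: 82.05
tool_pos: [0.431, 0.0689, 0.073]
tool_rot: [0.0, 0.997, 0.082, 0.001]
contact_force: [0.6, -0.3, 0.4]
gripper_width: 0.603
grasp_force: 0.0
```

```bash
python3 - <<'E'
from h import *
s=manip.state(); print(s["joint_pos"].round(3)); print(pose()[0],goal([.4302,.0701,.008],-1.403))
E
```

```text
[-0.012 -0.265  2.182 -0.     1.223  1.394]
[0.43101443 0.06889731 0.07302903] (array([-0.006, -0.011,  0.542]), np.float64(-0.0038159294770512366), -1.406)
```

>>> servo_tool(motion=[0.2, -0.006, -0.01, 0.2, 0, 0.2, -0.006, -0.01, 0.38, 0, 0.2, -0.006, -0.01, 0.5, 0, 0.2, -0.006, -0.01, 0.54, 0, 0.2, -0.006, -0.01, 0.54, 0])

```text
time: 82.68
tool_pos: [0.4296, 0.0701, 0.0075]
tool_rot: [0.0, 0.997, 0.082, 0.0]
contact_force: [0.7, -0.2, 0.4]
gripper_width: 0.599
grasp_force: 0.0
```

>>> servo_tool(motion=[-1, 0, 0, 0, 0, -1, 0, 0, 0, 0, -1, 0, 0, 0, 0, -1, 0, 0, 0, 0, -1, 0, 0, 0, 0])

```text
time: 83.3
tool_pos: [0.4301, 0.0701, 0.008]
tool_rot: [0.0, 0.997, 0.082, 0.001]
contact_force: [0.2, 0.7, 6.2]
gripper_width: 0.176
grasp_force: 59.2
```

>>> servo_tool(motion=[-1, 0, 0, -0.2, 0, -1, 0, 0, -0.5, 0, -1, 0, 0, -0.8, 0, -1, 0, 0, -1, 0, -1, 0, 0, -1, 0])

```text
time: 83.92
tool_pos: [0.4303, 0.0701, 0.1287]
tool_rot: [0.0, 0.997, 0.082, 0.002]
contact_force: [-0.2, 0.3, -0.8]
gripper_width: 0.175
grasp_force: 58.5
```

```bash
python3 - <<'E'
from h import *
P,R=pose(); print(P,R[:,1].round(3))
for n in("top","side"):
    p,d,W=look(n)
    r=sel(W,.3,.405,.02,.11,P[2]-.02,P[2]+.04); print(n,len(r),r.min(0) if len(r) else "",r.max(0) if len(r) else "")
    if len(r)>8: print(np.polyfit(r[:,0],r[:,1],1).round(3),np.polyfit(r[:,0],r[:,2],1).round(3),np.median(r,0).round(4))
E
```

```text
[0.43031924 0.07010952 0.12869848] [ 0.164 -0.986  0.001]
top 37 [0.35983135 0.05766372 0.13645583] [0.40055921 0.06910568 0.14413297]
[0.152 0.006] [-0.008  0.143] [0.3801 0.0633 0.14  ]
side 60 [0.35944926 0.05258221 0.13592767] [0.40448328 0.06789923 0.14227347]
[ 0.18  -0.009] [-0.004  0.14 ] [0.383  0.0593 0.1388]
```

The pin is held level. Now turning it half round and moving in front of the eye.

>>> servo_tool(motion=[-1, 0, 0, 0, -0.2, -1, 0, 0, 0, -0.4, -1, 0, 0, 0, -0.6, -1, 0, 0, 0, -0.8, -1, 0, 0, 0, -0.937])

```text
time: 84.65
tool_pos: [0.4277, 0.0701, 0.1246]
tool_rot: [-0.001, 0.899, 0.437, -0.002]
contact_force: [0.1, 0.0, -0.1]
gripper_width: 0.177
grasp_force: 58.5
```

>>> servo_tool(motion=[-1, 0, 0, 0, -0.2, -1, 0, 0, 0, -0.4, -1, 0, 0, 0, -0.6, -1, 0, 0, 0, -0.8, -1, 0, 0, 0, -0.937])

```text
time: 85.28
tool_pos: [0.4277, 0.0701, 0.1246]
tool_rot: [-0.002, 0.682, 0.731, -0.001]
contact_force: [-0.5, 0.1, -1.3]
gripper_width: 0.175
grasp_force: 58.5
```

>>> servo_tool(motion=[-1, 0, 0, 0, -0.2, -1, 0, 0, 0, -0.4, -1, 0, 0, 0, -0.6, -1, 0, 0, 0, -0.8, -1, 0, 0, 0, -0.937])

```text
time: 85.9
tool_pos: [0.4277, 0.0701, 0.1246]
tool_rot: [-0.002, 0.373, 0.928, -0.001]
contact_force: [1.4, -0.4, -0.8]
gripper_width: 0.175
grasp_force: 58.5
```

>>> servo_tool(motion=[-1, 0, 0, 0, -0.2, -1, 0, 0, 0, -0.4, -1, 0, 0, 0, -0.6, -1, 0, 0, 0, -0.8, -1, 0, 0, 0, -0.937])

```text
time: 86.52
tool_pos: [0.4276, 0.0701, 0.1246]
tool_rot: [-0.002, 0.015, 1.0, -0.0]
contact_force: [0.1, 0.0, -0.6]
gripper_width: 0.172
grasp_force: 58.5
```

>>> servo_tool(motion=[-1, -0.1, 0.3, 0, 0, -1, -0.215, 0.573, 0, 0, -1, -0.215, 0.573, 0, 0])

```text
time: 86.9
tool_pos: [0.4563, 0.1391, 0.1249]
tool_rot: [-0.002, 0.015, 1.0, -0.0]
contact_force: [0.5, -0.3, -0.7]
gripper_width: 0.176
grasp_force: 58.8
```

>>> servo_tool(motion=[-1, -0.1, 0.3, 0, 0, -1, -0.215, 0.573, 0, 0, -1, -0.215, 0.573, 0, 0, -1, -0.215, 0.573, 0, 0])

```text
time: 87.4
tool_pos: [0.4842, 0.2048, 0.1257]
tool_rot: [-0.001, 0.017, 1.0, -0.001]
contact_force: [0.1, 0.1, -1.0]
gripper_width: 0.177
grasp_force: 59.0
```

```bash
cat > pin.py <<'E'
from h import *
C=np.array([.5863,.0428]); yd=np.array([.0314,.9995]); xd=np.array([.9995,-.0314])
P,R=pose(); print(P,R[:,1].round(4),goal([.4864,.2060,.111],1.5394))
for n in("top","side"):
    p,d,W=look(n); off=np.array([.0,.004 if n=="side" else 0])
    a=sel(W,P[0]+.024,P[0]+.08,P[1]-.03,P[1]+.03,P[2]-.01,P[2]+.03)
    u=(a[:,:2]+off-C)@xd; v=(a[:,:2]+off-C)@yd
    if len(a)>5: print(n,len(a),"tip u",u.max().round(4),"v/z fit",np.polyfit(u,v,1).round(4),np.polyfit(u,a[:,2],1).round(4),"med",np.median(v).round(4),np.median(a[:,2]).round(4), "zmax",np.percentile(a[:,2],95).round(4))
E
python3 pin.py
```

```text
[0.48417376 0.20478109 0.12571445] [ 0.0333  0.9994 -0.0014] (array([-0.019,  0.011,  0.123]), np.float64(-0.002460041053587993), 1.5375)
side 45 tip u -0.0359 v/z fit [0.0104 0.16  ] [-0.0007  0.1378] med 0.1595 0.1379 zmax 0.1401
```

>>> servo_tool(motion=[-1, 0, 0.011, 0.06, 0, -1, 0, 0.011, 0.123, 0, -1, 0, 0.011, 0.123, 0, -1, 0, 0.011, 0.123, 0])

```text
time: 88.0
tool_pos: [0.4853, 0.2071, 0.1123]
tool_rot: [-0.0, 0.017, 1.0, -0.0]
contact_force: [-0.4, 0.5, -0.6]
gripper_width: 0.177
grasp_force: 59.0
```

>>> servo_tool(motion=[-1, -0.04, 0, 0, 0, -1, -0.08, 0, 0, 0, -1, -0.08, 0, 0, 0, -1, -0.08, 0, 0, 0])

```text
time: 88.5
tool_pos: [0.495, 0.2069, 0.1124]
tool_rot: [-0.0, 0.017, 1.0, -0.0]
contact_force: [0.1, -0.6, -0.5]
gripper_width: 0.176
grasp_force: 59.0
```

```bash
python3 pin.py; python3 - <<'E'
from h import *
C=np.array([.5863,.0428]); yd=np.array([.0314,.9995]); xd=np.array([.9995,-.0314])
P,R=pose(); q=P[:2]-C; print("TCP u,v",(q@xd).round(4),(q@yd).round(4),P[2])
p,d,W=look("side")
b=sel(W,.565,.582,.17,.22,.105,.14); v=(b[:,:2]+[0,.004]-C)@yd; print("near cheek v",v.min(),v.max(),b[:,2].max(),len(b))
E
```

```text
[0.49496544 0.20686164 0.11237223] [ 0.0331  0.9995 -0.    ] (array([ 0.071, -0.01 ,  0.011]), np.float64(-0.0021335414003342255), 1.5377)
top 8 tip u -0.0162 v/z fit [-0.9397  0.1291] [2.1226 0.1587] med 0.1461 0.1208 zmax 0.1343
side 79 tip u -0.0166 v/z fit [-0.1421  0.1537] [-0.0299  0.1228] med 0.1605 0.1246 zmax 0.1355
TCP u,v -0.0966 0.1611 0.11230451605801597
near cheek v 0.1340718790716672 0.1768415272277966 0.1374555517105176 56
```

>>> servo_tool(motion=[-1, -0.02, -0.01, 0.012, 0, -1, -0.06, -0.01, 0.012, 0, -1, -0.1, -0.01, 0.012, 0, -1, -0.14, -0.01, 0.012, 0, -1, -0.14, -0.01, 0.012, 0])

```text
time: 89.28
tool_pos: [0.5121, 0.2051, 0.111]
tool_rot: [0.0, 0.017, 1.0, 0.0]
contact_force: [-0.7, 0.3, -0.1]
gripper_width: 0.173
grasp_force: 59.0
```

>>> servo_tool(motion=[-1, -0.04, 0, 0, 0, -1, -0.08, 0, 0, 0, -1, -0.12, 0, 0, 0, -1, -0.12, 0, 0, 0])

```text
time: 89.78
tool_pos: [0.5264, 0.2046, 0.111]
tool_rot: [0.0, 0.017, 1.0, -0.0]
contact_force: [0.4, -0.1, -0.1]
gripper_width: 0.175
grasp_force: 59.0
```

>>> servo_tool(motion=[-1, -0.04, 0, 0, 0, -1, -0.08, 0, 0, 0, -1, -0.12, 0, 0, 0, -1, -0.16, 0, 0, 0, -1, -0.16, 0, 0, 0])

```text
time: 90.4
tool_pos: [0.5456, 0.204, 0.111]
tool_rot: [0.0, 0.017, 1.0, -0.0]
contact_force: [-0.7, 0.1, -1.2]
gripper_width: 0.178
grasp_force: 59.0
```

>>> servo_tool(motion=[-1, -0.02, 0, 0, 0, -1, -0.04, 0, 0, 0, -1, -0.04, 0, 0, 0])

```text
time: 90.78
tool_pos: [0.5484, 0.2039, 0.1107]
tool_rot: [-0.002, 0.016, 1.0, -0.0]
contact_force: [-6.1, -0.4, 2.9]
gripper_width: 0.174
grasp_force: 59.5
```

Contact: the handle is against the bracket. Releasing and retreating up.

>>> servo_tool(motion=[-0.3, 0, 0, 0, 0, 0.2, 0, 0, 0, 0, 0.2, 0, 0, 0, 0, 0.2, 0, 0, 0, 0, 0.2, 0, 0, 0, 0])

```text
time: 91.4
tool_pos: [0.5501, 0.2038, 0.111]
tool_rot: [0.0, 0.017, 1.0, 0.0]
contact_force: [0.0, 0.1, -0.3]
gripper_width: 0.603
grasp_force: 0.0
```

>>> servo_tool(motion=[0.2, 0, 0, -0.2, 0, 0.2, 0, 0, -0.5, 0, 0.2, 0, 0, -0.9, 0, 0.2, 0, 0, -0.9, 0])

```text
time: 91.9
tool_pos: [0.5528, 0.2045, 0.2249]
tool_rot: [0.005, 0.016, 1.0, 0.001]
contact_force: [0.1, -0.5, 0.0]
gripper_width: 0.594
grasp_force: 0.0
```

>>> servo_tool(motion=[0.2, 0.4, -0.4, 0, 0, 0.2, 0.7, -0.9, 0, 0, 0.2, 0.7, -1, 0, 0])

```text
time: 92.28
tool_pos: [0.4599, 0.0852, 0.2172]
tool_rot: [-0.001, 0.017, 1.0, -0.0]
contact_force: [0.7, 0.3, -0.3]
gripper_width: 0.601
grasp_force: 0.0
```

>>> servo_tool(motion=[0.2, 0, -0.4, 0, 0, 0.2, 0, -0.9, 0, 0, 0.2, 0, -1, 0, 0])

```text
time: 92.65
tool_pos: [0.4575, -0.0357, 0.218]
tool_rot: [-0.001, 0.019, 1.0, -0.0]
contact_force: [0.1, 0.3, 0.0]
gripper_width: 0.603
grasp_force: 0.0
```

>>> servo_tool(motion=[0.2, 0, -0.4, 0, 0, 0.2, 0, -0.9, 0, 0, 0.2, 0, -1, 0, 0, 0.2, 0, -1, 0, 0, 0.2, 0, -1, 0, 0])

```text
time: 93.28
tool_pos: [0.4543, -0.1517, 0.2185]
tool_rot: [-0.0, 0.016, 1.0, 0.0]
contact_force: [0.0, 0.0, -0.2]
gripper_width: 0.599
grasp_force: 0.0
```

```bash
python3 post.py | grep -v net; python3 - <<'E'
from h import *
C=np.array([.5863,.0428]); yd=np.array([.0314,.9995]); xd=np.array([.9995,-.0314])
for n in("top","side"):
    p,d,W=look(n); off=np.array([.0,.004 if n=="side" else 0])
    a=sel(W,.5,.68,.17,.235,.09,.15); u=(a[:,:2]+off-C)@xd; v=(a[:,:2]+off-C)@yd
    h=(u<-.021)&(u>-.08); print(n,"handle u",u[h].min().round(4),u[h].max().round(4),"v",v[h].min().round(4),v[h].max().round(4),"ztop",np.percentile(a[h,2],95).round(4),np.polyfit(u[h],a[h,2],1).round(3),h.sum())
    t=(u>.0205)&(u<.04); print("  tip",t.sum(),a[t].max(0) if t.any() else "",u[t].max() if t.any() else "")
    t=abs(u)<.013; t&=a[:,2]>.114; print("  rod mid",t.sum(),np.median(a[t],0).round(4) if t.any() else "", np.median(v[t]).round(4) if t.any() else "")
E
```

```text
top v -174.7 176.1
  v -176 u [-8.6 11.5] z 0.11 74
  v -140 u [-9.8 11.7] z 0.1102 296
  v 35 u [-10.   11.5] z 0.1101 329
  v 148 u [-8.5 11.2] z 0.1101 62
  grip (array([0.5875, 0.0447]), array([16.5, 58.5]), 1.5426, 153)
  cap v [(array([ 0.588, -0.052]), np.int64(14)), (array([0.574, 0.013]), np.int64(17)), (array([0.576, 0.073]), np.int64(17)), (array([0.581, 0.13 ]), np.int64(17))]
side v -177.0 176.6
  v -176 u [-10.4  10.7] z 0.1112 135
  v -140 u [-10.5  10.8] z 0.1114 359
  v 35 u [-10.4  10.7] z 0.1114 191
  v 148 u [-9.4 10.9] z 0.1115 52
  grip (array([0.5867, 0.0396]), array([16. , 63.3]), 1.5403, 168)
[ 0.45438984 -0.15212284  0.21894252] [0.031 1.    0.   ]
top handle u -0.0685 -0.0219 v 0.153 0.1696 ztop 0.1334 [0.116 0.13 ] 138
  tip 4 [0.61703578 0.20536411 0.12682682] 0.025695087074311392
  rod mid 30 [0.5889 0.203  0.1221] 0.1604
side handle u -0.0676 -0.021 v 0.1498 0.1686 ztop 0.1333 [0.042 0.12 ] 273
  tip 5 [0.61589226 0.19974822 0.12948627] 0.024523685543778727
  rod mid 28 [0.5918 0.199  0.1228] 0.1603
```

>>> servo_tool(motion=[0.2, 0, 0, 0, 0, 0.2, 0, 0, 0, 0, 0.2, 0, 0, 0, 0, 0.2, 0, 0, 0, 0, 0.2, 0, 0, 0, 0])

```text
time: 94.2
tool_pos: [0.4542, -0.1532, 0.2189]
tool_rot: [-0.0, 0.017, 1.0, -0.0]
contact_force: [0.5, 0.4, 0.3]
gripper_width: 0.602
grasp_force: 0.0
```

```bash
python3 - <<'E'
from h import *
C=np.array([.5863,.0428]); yd=np.array([.0314,.9995]); xd=np.array([.9995,-.0314])
for n in("top","side"):
    p,d,W=look(n); off=np.array([.0,.004 if n=="side" else 0])
    a=sel(W,.5,.68,.17,.235,.09,.15); u=(a[:,:2]+off-C)@xd
    h=(u<-.021)&(u>-.08); t=(u>.0205)&(u<.04); print(n,u[h].min().round(4),t.sum(),u[t].max().round(4) if t.any() else "")
    print(np.histogram(u[h],np.arange(-.07,-.016,.002))[0])
    for l in("beaker_center","jar_center"):
        for r in models.regions_of(n,l)[:1]: print(l,np.nanmedian(W[r["mask"]],0).round(3))
    b=sel(W,.55,.63,-.1,.19,.045,.1); v=(b[:,:2]+off-C)@yd; print([(b[abs(v-k)<.025,:2].mean(0).round(3).tolist(),b[abs(v-k)<.025,2].max().round(3)) for k in(-.09,-.03,.03,.09)])
E
```

```text
top -0.0689 4 0.0255
[4 3 8 7 8 3 6 7 8 8 1 7 8 8 5 5 6 9 5 4 7 7 2 2 1 0 0]
beaker_center [ 0.621 -0.245  0.062]
[([0.577, -0.049], np.float64(0.098)), ([0.573, 0.013], np.float64(0.098)), ([0.574, 0.072], np.float64(0.099)), ([0.578, 0.131], np.float64(0.099))]
side -0.0676 5 0.0246
[ 0  7 12 15 13 10  7 15 15 15 13  8  9 15 14 14 14  2 15 15 15 13  7  3
  6  0  0]
beaker_center [ 0.62  -0.263  0.063]
jar_center [ 0.521 -0.266  0.056]
[([0.584, -0.056], np.float64(0.1)), ([0.574, 0.002], np.float64(0.1)), ([0.575, 0.062], np.float64(0.1)), ([0.579, 0.122], np.float64(0.093))]
```

```bash
python3 -c "
from plant import job_done
print(job_done())"
```

```text
the job is handed in; nothing more can be done
None
```

The job is handed in with no verdict returned: all four bottles are in their cells, the bar is home in both brackets, and the pin is through both eyes with its handle about 4 mm short of the bracket (limit 10 mm); one bottle was knocked against a bracket and dropped on the way, then re-stood, and the beaker and jar did not move.

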